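# Load the magnetic finisher and start it with a screwdriver

### The job

Sort the polishing jars on the jeweller's bench by their heft: stand every charged (heavy) one upright in the middle of a round pad on the finisher's deck, one to a pad, and stand every empty (light) one upright in the wooden tray. Then take the flat screwdriver from its stand, turn the finisher's slotted selector a quarter turn clockwise up to its stop, and put the screwdriver back upright in its stand. Do not touch the selector with the gripper itself, and leave the other tools on the bench where they are.

Things in the scene. Friction and masses are not known exactly. Their poses are not given: they have to be found in the camera images.
- jar_a: Screw-cap polishing jar, opaque white with a black fluted cap: a plain upright cylinder 56 mm across and 80 mm high; origin at the centre of its underside, z up. All jars look alike: a charged one (pins and work inside) weighs 0.48 to 0.68 kg, an empty one 0.10 to 0.17 kg. There are 3 to 5 jars, of which 1 to 3 are charged and at most 2 empty; absent ones read None.
- jar_b: Jar like jar_a (56 mm across, 80 mm high, origin under its centre); charged or empty, to be felt.
- jar_c: Jar like jar_a (56 mm across, 80 mm high, origin under its centre); charged or empty, to be felt.
- jar_d: Jar like jar_a (56 mm across, 80 mm high, origin under its centre); charged or empty, to be felt.
- jar_e: Jar like jar_a (56 mm across, 80 mm high, origin under its centre); charged or empty, to be felt.
- finisher: Magnetic pin finisher: low grey housing with a flat steel deck, 164 (its x) x 404 (its y) x 75 mm high, fixed to the bench; origin under its centre, z up. Three round black pads, each in a thin bright ring, lie flush in a row on the deck; the slotted selector stands on the deck beyond the row, 150 mm from the centre towards -y.
- pad_1 (a point): Centre of a round pad (66 mm across, flush) on the finisher's deck, 75 mm above the bench; it takes one jar. The three pads are 90 mm apart.
- pad_2 (a point): Centre of a round pad (66 mm across, flush) on the finisher's deck, 75 mm above the bench; it takes one jar. The three pads are 90 mm apart.
- pad_3 (a point): Centre of a round pad (66 mm across, flush) on the finisher's deck, 75 mm above the bench; it takes one jar. The three pads are 90 mm apart.
- selector: Slotted selector, a bright round head 40 mm across on the deck; x axis along its slot, z up, origin on its axis at deck level, top 12 mm above. It turns from the slot along the finisher's x (start: 0 to 0.08 rad on) clockwise seen from above to a hard stop a quarter turn (1.571 rad) on, slot along the finisher's y. It takes 0.05 N m and stays where left.
- slot (a point): Middle of the slot's floor, on the selector's axis, 3 mm above the deck. The slot is a closed straight pocket 17 mm long, 5 mm wide and 8.5 mm deep, its long edges flared at 45 degrees to 10 mm wide in the top 2.5 mm.
- driver: Flat screwdriver, 173 mm long, 0.12 kg, upright in its stand, blade down. Origin at the middle of the tip's edge, z up the shaft. Blade 12 mm wide (its x), 2.5 mm thick (its y); round shaft 8 mm across up to 78 mm from the tip; square shoulder 28 x 28 from 78 to 86 mm; square wooden handle 24 x 24 (faces along its x and y) from 86 to 173 mm.
- stand: Dark wooden stand for the screwdriver, a block 80 x 80 x 85 mm high, fixed; origin under its centre, z up. A square hole 16 x 16 with a 3 mm chamfer goes down through it at its centre; the screwdriver hangs in it by its shoulder, tip 7 mm above the bench.
- tray: Shallow open wooden tray, 130 (its x) x 180 (its y) x 35 mm high, walls and floor 6 mm thick, fixed; origin under its centre, z up. Holds two jars side by side along its y.
- pliers: Bystander, not to be moved: flat-nose pliers lying flat, 140 x 32 x 14 mm; origin at its middle, at the underside.
- bench_block: Bystander, not to be moved: square steel bench block, 75 x 75 x 20 mm; origin at its middle, at the underside.
- charcoal: Bystander, not to be moved: grey soldering block, 140 x 90 x 30 mm; origin at its middle, at the underside.
- bangle: Bystander, not to be moved: brass bangle, lying on the soldering block, 68 across x 10 mm; origin at its middle, at the underside.
- bur_box: Bystander, not to be moved: open white box of burs, 75 x 130 x 55 mm; origin at its middle, at the underside.
- file: Bystander, not to be moved: small flat file with a wooden handle, 185 x 18 x 20 mm; origin at its middle, at the underside.
- tin: Bystander, not to be moved: round metal tin, 70 across, 50 mm; origin at its middle, at the underside.
Not all that is in view belongs to the job. What is shaped like the jar_e but blue or purple is not meant.

How it is judged:
On the way, in this order (a step that is already met when the one before it is completed fails the run):
1. every charged jar stands on a pad and every empty one in the tray, with the selector not yet turned ((((horizontal distance between jar_a and pad_1 below 0.015 m or horizontal distance between jar_a and pad_2 below 0.015 m or horizontal distance between jar_a and pad_3 below 0.015 m) and z of jar_a in the frame of finisher between 0.068 and 0.082 m and angle between jar_a's own z axis and vertical below 0.1 rad and contact force between jar_a and finisher above 3.2 N) or (x of jar_a in the frame of tray between -0.06 and 0.06 m and y of jar_a in the frame of tray between -0.085 and 0.085 m and z of jar_a in the frame of tray below 0.015 m and angle between jar_a's own z axis and vertical below 0.1 rad and contact force between jar_a and tray below 3.2 N)) and (((horizontal distance between jar_b and pad_1 below 0.015 m or horizontal distance between jar_b and pad_2 below 0.015 m or horizontal distance between jar_b and pad_3 below 0.015 m) and z of jar_b in the frame of finisher between 0.068 and 0.082 m and angle between jar_b's own z axis and vertical below 0.1 rad and contact force between jar_b and finisher above 3.2 N) or (x of jar_b in the frame of tray between -0.06 and 0.06 m and y of jar_b in the frame of tray between -0.085 and 0.085 m and z of jar_b in the frame of tray below 0.015 m and angle between jar_b's own z axis and vertical below 0.1 rad and contact force between jar_b and tray below 3.2 N)) and (((horizontal distance between jar_c and pad_1 below 0.015 m or horizontal distance between jar_c and pad_2 below 0.015 m or horizontal distance between jar_c and pad_3 below 0.015 m) and z of jar_c in the frame of finisher between 0.068 and 0.082 m and angle between jar_c's own z axis and vertical below 0.1 rad and contact force between jar_c and finisher above 3.2 N) or (x of jar_c in the frame of tray between -0.06 and 0.06 m and y of jar_c in the frame of tray between -0.085 and 0.085 m and z of jar_c in the frame of tray below 0.015 m and angle between jar_c's own z axis and vertical below 0.1 rad and contact force between jar_c and tray below 3.2 N)) and (((horizontal distance between jar_d and pad_1 below 0.015 m or horizontal distance between jar_d and pad_2 below 0.015 m or horizontal distance between jar_d and pad_3 below 0.015 m) and z of jar_d in the frame of finisher between 0.068 and 0.082 m and angle between jar_d's own z axis and vertical below 0.1 rad and contact force between jar_d and finisher above 3.2 N) or (x of jar_d in the frame of tray between -0.06 and 0.06 m and y of jar_d in the frame of tray between -0.085 and 0.085 m and z of jar_d in the frame of tray below 0.015 m and angle between jar_d's own z axis and vertical below 0.1 rad and contact force between jar_d and tray below 3.2 N)) and (((horizontal distance between jar_e and pad_1 below 0.015 m or horizontal distance between jar_e and pad_2 below 0.015 m or horizontal distance between jar_e and pad_3 below 0.015 m) and z of jar_e in the frame of finisher between 0.068 and 0.082 m and angle between jar_e's own z axis and vertical below 0.1 rad and contact force between jar_e and finisher above 3.2 N) or (x of jar_e in the frame of tray between -0.06 and 0.06 m and y of jar_e in the frame of tray between -0.085 and 0.085 m and z of jar_e in the frame of tray below 0.015 m and angle between jar_e's own z axis and vertical below 0.1 rad and contact force between jar_e and tray below 3.2 N)) and angle between the x axis of selector and the x axis of finisher, either way round below 0.4 rad), for 0.2 s.
2. the screwdriver, in the slot, has turned the selector to its stop (angle between the x axis of selector and the x axis of finisher, either way round above 1.42 rad and contact force between driver and selector above 0.2 N).
At the end, for the whole second after the job is handed in: Charged jars upright on the deck within 15 mm of a pad centre, empty ones upright on the tray floor; selector slot at least 1.42 rad from the finisher's x (its stop is 1.571); screwdriver home on its shoulder in the stand, within 10 mm and 0.12 rad; all at rest ((((horizontal distance between jar_a and pad_1 below 0.015 m or horizontal distance between jar_a and pad_2 below 0.015 m or horizontal distance between jar_a and pad_3 below 0.015 m) and z of jar_a in the frame of finisher between 0.068 and 0.082 m and angle between jar_a's own z axis and vertical below 0.1 rad and contact force between jar_a and finisher above 3.2 N) or (x of jar_a in the frame of tray between -0.06 and 0.06 m and y of jar_a in the frame of tray between -0.085 and 0.085 m and z of jar_a in the frame of tray below 0.015 m and angle between jar_a's own z axis and vertical below 0.1 rad and contact force between jar_a and tray below 3.2 N)) and (((horizontal distance between jar_b and pad_1 below 0.015 m or horizontal distance between jar_b and pad_2 below 0.015 m or horizontal distance between jar_b and pad_3 below 0.015 m) and z of jar_b in the frame of finisher between 0.068 and 0.082 m and angle between jar_b's own z axis and vertical below 0.1 rad and contact force between jar_b and finisher above 3.2 N) or (x of jar_b in the frame of tray between -0.06 and 0.06 m and y of jar_b in the frame of tray between -0.085 and 0.085 m and z of jar_b in the frame of tray below 0.015 m and angle between jar_b's own z axis and vertical below 0.1 rad and contact force between jar_b and tray below 3.2 N)) and (((horizontal distance between jar_c and pad_1 below 0.015 m or horizontal distance between jar_c and pad_2 below 0.015 m or horizontal distance between jar_c and pad_3 below 0.015 m) and z of jar_c in the frame of finisher between 0.068 and 0.082 m and angle between jar_c's own z axis and vertical below 0.1 rad and contact force between jar_c and finisher above 3.2 N) or (x of jar_c in the frame of tray between -0.06 and 0.06 m and y of jar_c in the frame of tray between -0.085 and 0.085 m and z of jar_c in the frame of tray below 0.015 m and angle between jar_c's own z axis and vertical below 0.1 rad and contact force between jar_c and tray below 3.2 N)) and (((horizontal distance between jar_d and pad_1 below 0.015 m or horizontal distance between jar_d and pad_2 below 0.015 m or horizontal distance between jar_d and pad_3 below 0.015 m) and z of jar_d in the frame of finisher between 0.068 and 0.082 m and angle between jar_d's own z axis and vertical below 0.1 rad and contact force between jar_d and finisher above 3.2 N) or (x of jar_d in the frame of tray between -0.06 and 0.06 m and y of jar_d in the frame of tray between -0.085 and 0.085 m and z of jar_d in the frame of tray below 0.015 m and angle between jar_d's own z axis and vertical below 0.1 rad and contact force between jar_d and tray below 3.2 N)) and (((horizontal distance between jar_e and pad_1 below 0.015 m or horizontal distance between jar_e and pad_2 below 0.015 m or horizontal distance between jar_e and pad_3 below 0.015 m) and z of jar_e in the frame of finisher between 0.068 and 0.082 m and angle between jar_e's own z axis and vertical below 0.1 rad and contact force between jar_e and finisher above 3.2 N) or (x of jar_e in the frame of tray between -0.06 and 0.06 m and y of jar_e in the frame of tray between -0.085 and 0.085 m and z of jar_e in the frame of tray below 0.015 m and angle between jar_e's own z axis and vertical below 0.1 rad and contact force between jar_e and tray below 3.2 N)) and linear speed of each of jar_b, jar_c, jar_e, jar_a, jar_d, driver below 0.03 m/s and angle between the x axis of selector and the x axis of finisher, either way round above 1.42 rad and horizontal distance between driver and stand below 0.01 m and height (world z) of driver below 0.014 m and angle between driver's own z axis and vertical below 0.12 rad); the robot touches nothing.
It fails at once if the selector is touched by the gripper or arm (contact force between any of the fingers, the arm and selector above 1 N).
It fails at once if a bystander is moved by more than 40 mm (distance of any of pliers, bench_block, charcoal, bangle, bur_box, file, tin from where it was at the start of the episode above 0.04 m).
Of jar_a, jar_b, jar_c, jar_d, jar_e only 3 to 5 are there at a start; the rules pass over those that are not, and their reading is None.
At some moment in a run one of jar_a, jar_b, jar_c, jar_d, jar_e may be knocked a few centimetres aside while the robot is not near it.
It also fails if it takes over 210 s, if anything falls off the work surface, if the arm or the gripper's body presses on something with over 40 N, if the wrist force passes 120 N, or if a joint passes its speed limit or range.

### The arm

A 6-joint arm with a two-finger parallel gripper is mounted at the origin on the work surface. World frame = base frame: x ahead of the robot, y to its left, z up, the work surface at z = 0. Lengths are in m, angles in rad, forces in N, time in s.
With the tool pointing down it reaches from about 0.25 to 0.725 m from the base axis. Payload 4 kg.
Tool frame: the origin (TCP) lies between the finger pads; the fingertips stand 8 mm ahead of it and the grasp point (between the pads) lies 11 mm behind it (bot.tip_reach is the distance from the TCP to the fingertips, in m); z points along the fingers, y is the line along which they close (so a half turn about z gives the same grasp; the last joint's range is limited). The gripper opens to 85 mm and grips with 20 to 120 N. Pads are 22 mm wide; open, the fingers measure 114 mm over their backs; the gripper's body (76 mm by 85 mm) begins 54 mm behind the grasp point. The pads swing forward as they close: fully open they stand 13 mm farther back than shut.
Start: joints at [-1.308, 0.241, 0.005, 1.335, 0, 1.571], TCP at [0.13, -0.483, 0.239] pointing down, gripper open.
Joint ranges: [-2.72, 2.72], [-1.05, 1.87], [-1.09, 1.28], [-1.99, 2.15], [-1.42, 1.44], [-3.14, 3.14]. Speed limits (rad/s): [2.79, 2.79, 3.14, 3.14, 3.14, 3.14].

### API

Orientations are given as a unit quaternion [x, y, z, w].
In Python, from workcell import bot gives the robot as it stands.
- The arm moves only by the tool move_arm, never from a script. Its argument "deltas" is a list of rows, each a list of 7 numbers: the opening, from 0 (shut) to 1 (fully open), then the shift along the tool's x, y, z in mm, then the turn, a rotation vector about the tool's x, y, z in degrees. In form: [[gripper, tx, ty, tz, ax, ay, az], ...]. A call has 1 to 10 rows; each row shifts and turns the commanded pose from where the row before left it, along the tool's axes as they then stand; what a row does not reach is not made up. A row lasts 1/12 s, in which the tool goes at most 41.7 mm and 7.16 degrees, less where a joint would pass 70% of its speed; a pose out of reach is approached as far as the arm can. A call is refused whole if a number of a shift passes 41.7 or a number of a turn 7.16, either way. A call with a gripper value outside its range is refused whole. The fingers move at their own pace and stop on an object; the grip force is fixed at half the most. Time passes only in rows, so rows that do not move let the fingers close. It gives the time, the measured TCP pose, the force, the opening and the grip force at its end, in the units of the state.
- bot.get_obs(): the state, without advancing time (a new reading comes with each control period).
- bot.camera(name): name is "side" or "top" or "wrist"; returns the picture (384x512x3 uint8, blue, green, red); there is no depth.
- bot.calibration(name): a dict with "K" (3x3 intrinsics, pixels), "dist_coeffs" ([k1, k2, p1, p2, k3] as OpenCV has them; the pictures are not rectified), "position" and "orientation" of the camera in the world. Camera axes: x right, y down, z forward; pixel columns grow to the right and rows downward; lengths in m; the calibration is good to about 2 mm. A picture is of the moment at which its call begins: read the wrist's pose just before it. calibration takes no time and is no camera call; for the wrist camera it gives the pose at the moment of the call.
- bot.job_done(): hands the job in; it is judged then, once.
Trained networks look in the newest picture that a camera, given by its name, has taken for a name from the list of things; names that differ only in an ending like _2 or _b are one class to them, and where a whole thing is asked for, a point or a joint stands for the part that bears it (a point fixed in the world has none). Each returns a list of dicts, best first, with "conf" (0 to 1); they miss things now and then, are a little off and sometimes report something else, mostly with a low value. They report only what shows in the picture. A call takes as long as a camera call. They do not tell look-alikes from the thing itself.
- bot.outline_of(query, camera): "pixels" (384x512 bool, what is visible of it) and "rect" ([left, top, width, height] in pixels, round what is visible of it).
The state is a dict: "clock": time; "joint_pos": joint angles; "joint_vel": joint speeds; "tau": joint torques, N m; "eef_pos": TCP position; "tool_rot": TCP orientation; "ft_force": force on the tool from outside, world axes, zero at the start; "ft_torque": the same for the moment, N m; "grip_width": finger opening in m; "grasp_force": force on a finger pad.
Only numpy, scipy, OpenCV 4.12 (cv2) and the standard library are available. Lean on these libraries where they do the work, as an engineer would, in place of code of your own. Each camera call takes 0.05 s, during which the arm holds its last target. There are 200 camera calls.

## Working session

There is one attempt and no reset: what is moved stays moved. The work goes in short steps, Python scripts to look and compute and a tool call to move; the robot and the scene stay as the last step left them, time stands still between calls to the robot, and variables do not carry over. Pictures are saved under pics/ and viewed, at most 14 in all, crops included, and the job is handed in when it is done.

Besides the shell and the picture viewer there is one more tool, called after "Emit:" as a command line: name --pt "numbers of a row" for each row, then --argument value for the rest. move_arm: Moves the arm, as the interface text tells. Its arguments: {"type":"object","properties":{"deltas":{"type":"array","items":{"type":"array","items":{"type":"number"}}}},"required":["deltas"]}

```bash
mkdir -p pics; ls
python3 - <<'E'
from workcell import bot
import cv2
o=bot.get_obs();print({k:(o[k]) for k in o})
for n in("top","side"):
    im=bot.camera(n);cv2.imwrite(f"pics/{n}0.png",im)
    c=bot.calibration(n);print(n,c)
    for q in ["jar_a","finisher","selector","driver","stand","tray","tin"]:
        for d in bot.outline_of(q,n): print(q,round(d["conf"],2),d["rect"])
E
```

```text
pics
{'clock': 0.0, 'joint_pos': array([-1.30799918e+00,  2.41404364e-01,  3.72663102e-03,  1.33521725e+00,
        1.65609820e-05,  1.57080421e+00]), 'joint_vel': array([ 0.00070926,  0.00111905, -0.00171734,  0.0012112 ,  0.00126768,
        0.00136931]), 'tau': array([ 3.82540293e-04, -3.72317469e+01,  2.52408689e+01,  1.68208138e-02,
        3.51410063e-05,  2.67499345e-06]), 'eef_pos': array([ 0.12973464, -0.48223224,  0.23841818]), 'tool_rot': array([ 9.91379593e-01,  1.31016801e-01, -1.29278779e-04, -1.04136679e-03]), 'ft_force': array([-0.23874453,  0.74980007, -1.08638531]), 'ft_torque': array([-0.01056154,  0.0228251 ,  0.02649865]), 'grasp_force': 0.0, 'grip_width': 0.0853154288758019}
top {'K': array([[413.75307609,   0.        , 260.16445449],
       [  0.        , 413.75307609, 187.10116913],
       [  0.        ,   0.        ,   1.        ]]), 'dist_coeffs': array([0.02672866, 0.        , 0.        , 0.        , 0.        ]), 'position': array([0.33929164, 0.00956217, 1.10145976]), 'orientation': array([-0.69989993,  0.71008883, -0.05168945,  0.0569398 ])}
jar_a 0.95 [
[... 964 characters left out ...]
.1, 19.7, 25.4]
jar_a 0.8 [263.9, 197.0, 20.0, 29.3]
jar_a 0.78 [275.6, 233.7, 24.7, 27.3]
jar_a 0.76 [327.7, 163.0, 20.1, 26.7]
jar_a 0.69 [274.0, 291.9, 25.7, 35.9]
jar_a 0.61 [228.9, 270.2, 28.2, 35.1]
jar_a 0.59 [287.7, 168.7, 15.3, 29.1]
jar_a 0.59 [151.3, 137.3, 127.1, 110.3]
jar_a 0.58 [236.5, 225.0, 23.0, 37.2]
jar_a 0.55 [314.9, 192.1, 25.7, 31.8]
finisher 0.56 [156.6, 138.7, 120.9, 110.1]
driver 0.72 [316.0, 101.7, 11.7, 29.2]
stand 0.76 [301.3, 120.7, 30.6, 36.1]
stand 0.33 [235.4, 264.1, 36.6, 20.1]
tray 0.89 [130.9, 257.0, 83.8, 78.3]
tray 0.29 [194.1, 318.4, 67.7, 65.4]
tin 0.77 [261.5, 121.0, 18.4, 16.0]
tin 0.66 [155.7, 142.3, 121.4, 106.9]
tin 0.34 [213.4, 326.4, 28.1, 33.0]
```

Run:
```python
import cv2
im=cv2.imread("pics/top0.png");cv2.imwrite("pics/top0b.png",cv2.resize(im[50:350,70:470],None,fx=2,fy=2,interpolation=cv2.INTER_CUBIC))
im=cv2.imread("pics/side0.png");cv2.imwrite("pics/side0b.png",cv2.resize(im[85:385,100:440],None,fx=2,fy=2,interpolation=cv2.INTER_CUBIC))
```

```text
(no output)
```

View pics/top0b.png

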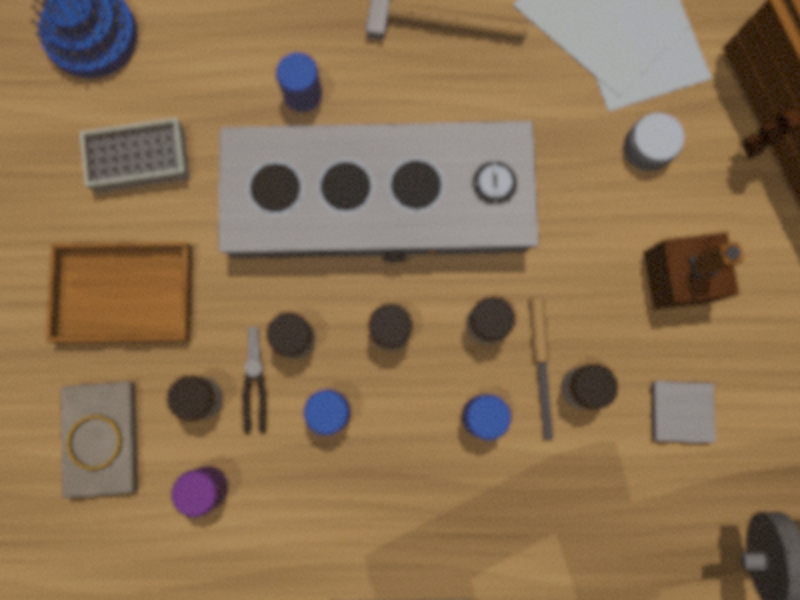

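View pics/side0b.png

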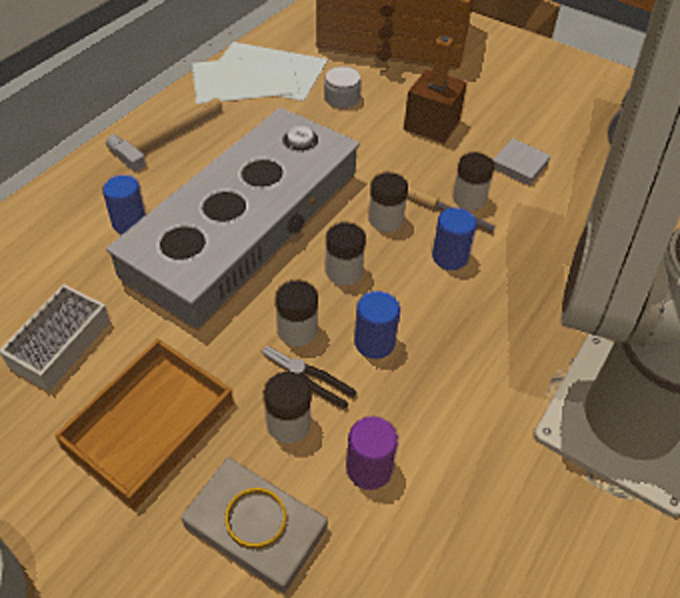

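The top view shows five black-capped jars at crop (193,398), (290,334), (390,326), (491,319) and (593,387). The blue cylinders at (298,80), (326,412), (487,417) and the purple one at (199,491) are look-alikes and not meant. The side view confirms white bodies with black caps on the five. With five jars present, 3 are charged and 2 empty. Next I'll measure them.

```bash
cat > h.py <<'E'
from workcell import bot
import cv2, numpy as np
from scipy.spatial.transform import Rotation as R
def ray(cal,uv,z):
    p=cv2.undistortPoints(np.array([[uv]],float),cal["K"],cal["dist_coeffs"])[0,0]
    d=R.from_quat(cal["orientation"]).apply([p[0],p[1],1]);o=cal["position"]
    return o+d*(z-o[2])/d[2]
def proj(cal,P):
    Rm=R.from_quat(cal["orientation"]).as_matrix().T
    return cv2.projectPoints(np.array(P,float).reshape(-1,3),cv2.Rodrigues(Rm)[0],-Rm@cal["position"],cal["K"],cal["dist_coeffs"])[0][:,0]
def tool(o=None):
    o=o or bot.get_obs();return o["eef_pos"],R.from_quat(o["tool_rot"])
def go(target,yaw=None):
    """deltas in tool axes (mm) to world target; yaw = desired tool-y direction angle mod 180 (deg)"""
    p,r=tool();m=r.as_matrix();d=r.inv().apply((np.array(target)-p))*1000
    ya=np.degrees(np.arctan2(m[1,1],m[0,1]))
    print("tcp",p.round(4),"d",d.round(1),"yaw_y",round(ya,2),"zax",m[:,2].round(4),"clock",bot.get_obs()["clock"])
    if yaw is not None: print("turn about tool z:",round(-((yaw-ya+90)%180-90),2))
E
python3 - <<'E'
from h import *
c=bot.calibration("top");im=cv2.imread("pics/top0.png");hsv=cv2.cvtColor(im,cv2.COLOR_BGR2HSV)
dark=((hsv[...,2]<75)&(hsv[...,1]<140)).astype(np.uint8)
n,l,s,ce=cv2.connectedComponentsWithStats(dark)
for i in range(1,n):
    if 150<s[i,4]<1500: print("dark",s[i],ce[i].round(1),[ray(c,ce[i],z)[:2].round(4) for z in(.075,.08)])
for q in["tray","finisher","stand","driver","selector","tin","bur_box","charcoal","file","pliers","bench_block"]:
  bot.camera("top") if q=="tray" else 0
  for d in bot.outline_of(q,"top")[:1]:
    k=d["pixels"].astype(np.uint8);cn=max(cv2.findContours(k,0,2)[0],key=cv2.contourArea)
    b=cv2.boxPoints(cv2.minAreaRect(cn));z=dict(tray=.035,finisher=.075,stand=.085).get(q,.02)
    print(q,d["conf"],[ray(c,u,z)[:2].round(3).tolist() for u in b],"mid",ray(c,cv2.minAreaRect(cn)[0],z)[:2].round(3))
go([.3,0,.2],0)
E
```

```text
dark [ 98  54  32  26 171] [117.1  71.8] [array([0.8096, 0.3863]), array([0.8073, 0.3845])]
dark [101  61  37  28 158] [124.4  80.9] [array([0.7842, 0.3664]), array([0.782 , 0.3647])]
dark [212  90  18  16 164] [221.6  99.2] [array([0.7307, 0.113 ]), array([0.7288, 0.1125])]
dark [266 131  23  23 398] [277.5 141.9] [array([ 0.6144, -0.0298]), array([ 0.6131, -0.0296])]
dark [196 133  23  22 399] [207.2 143.5] [array([0.6132, 0.1498]), array([0.6119, 0.1491])]
dark [231 132  23  22 400] [242.3 142.7] [array([0.6138, 0.0601]), array([0.6125, 0.0598])]
dark [186 175  98   6 235] [241.2 176.9] [array([0.5253, 0.0635]), array([0.5244, 0.0632])]
dark [304 199  23  22 367] [315.1 209.9] [array([ 0.439 , -0.1197]), array([ 0.4385, -0.1191])]
dark [255 203  20  22 341] [264.7 213.3] [array([0.4324, 0.0058]), array([0.4319, 0.0058])]
dark [205 207  22  22 369] [214.9 217.7] [array([0.4232, 0.1295]), array([0.4228, 0.1289])]
dark [353 233  25  22 423] [365.2 243.3] [array([ 0.3554, -0.2392]), array([ 0.3553, -0.238 ])]
dark [155 239  24  21 413] [166.3 248.9] [array([0.3484, 0.2486]), array([0.
[... 990 characters left out ...]
.66 [[0.652, -0.12], [0.652, -0.16], [0.608, -0.159], [0.608, -0.118]] mid [ 0.63  -0.139]
tin 0.78 [[0.68, -0.301], [0.738, -0.361], [0.688, -0.404], [0.63, -0.345]] mid [ 0.684 -0.353]
bur_box 0.97 [[0.715, 0.426], [0.73, 0.284], [0.638, 0.272], [0.624, 0.413]] mid [0.676 0.349]
charcoal 0.74 [[0.371, 0.434], [0.371, 0.335], [0.229, 0.327], [0.228, 0.423]] mid [0.299 0.38 ]
pliers 0.86 [[0.438, 0.199], [0.438, 0.167], [0.304, 0.166], [0.305, 0.197]] mid [0.371 0.182]
bench_block 0.86 [[0.361, -0.332], [0.36, -0.411], [0.287, -0.405], [0.288, -0.327]] mid [ 0.324 -0.369]
tcp [ 0.1299 -0.4829  0.2393] d [ 289.7 -422.1   39.3] yaw_y -74.94 zax [-0. -0. -1.] clock 1.4
turn about tool z: -74.94
```

Emit:
move_arm --pt "0.92 0 0 0 0 0 -7.1" --pt "0.92 0 0 0 0 0 -7.1" --pt "0.92 0 0 0 0 0 -7.1" --pt "0.92 0 0 0 0 0 -7.1" --pt "0.92 0 0 0 0 0 -7.1" --pt "0.92 0 0 0 0 0 -7.1" --pt "0.92 0 0 0 0 0 -7.1" --pt "0.92 0 0 0 0 0 -7.1" --pt "0.92 0 0 0 0 0 -7.1" --pt "0.92 0 0 0 0 0 -7.1"

```text
clock: 2.23
eef_pos: [0.1299, -0.4828, 0.2393]
tool_rot: [0.729, 0.685, 0.0, -0.0]
ft_force: [-0.1, -0.2, -0.8]
grip_width: 0.0789
grasp_force: 0.0
```

Emit:
move_arm --pt "0.92 0 0 0 0 0 -3.95" --pt "0.92 27 25 0 0 0 0" --pt "0.92 27 25 0 0 0 0" --pt "0.92 27 25 0 0 0 0" --pt "0.92 27 25 0 0 0 0" --pt "0.92 27 25 0 0 0 0" --pt "0.92 27 25 0 0 0 0" --pt "0.92 27 25 0 0 0 0" --pt "0.92 27 25 0 0 0 0" --pt "0.92 27 25 0 0 0 0"

```text
clock: 3.07
eef_pos: [0.3558, -0.2383, 0.2396]
tool_rot: [0.707, 0.707, 0.0, 0.0]
ft_force: [0.5, -1.3, 0.8]
grip_width: 0.0785
grasp_force: 0.0
```

Run:
```python
from h import *
go([.3554,-.2392,.04],0)
c=bot.calibration("wrist");print(c["position"],c["orientation"]);im=bot.camera("wrist");cv2.imwrite("pics/w1.png",im)
print(proj(c,[[.3554,-.2392,.08]]),c["K"])
```

```text
tcp [ 0.3558 -0.2383  0.2396] d [ -0.8  -0.5 199.6] yaw_y -0.0 zax [ 7.e-04 -5.e-04 -1.e+00] clock 3.0667
turn about tool z: -0.0
[ 0.35638619 -0.16187218  0.37348646] [ 9.88633076e-01 -1.58093078e-04  5.17199466e-04  1.50347424e-01]
[[251.56952787 181.15337345]] [[313.30928405   0.         252.90063909]
 [  0.         313.30928405 195.01533686]
 [  0.           0.           1.        ]]
```

View pics/w1.png

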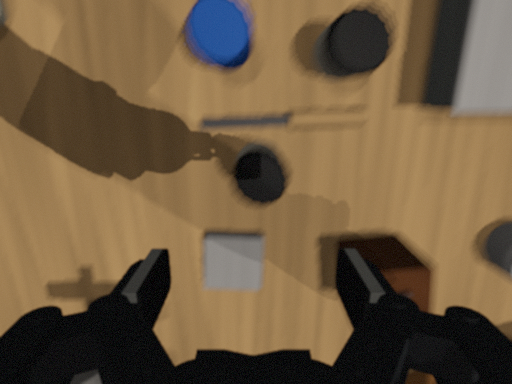

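Run:
```python
from h import *
im=cv2.imread("pics/w1.png");c=cv2.resize(im[100:260,170:350],None,fx=4,fy=4,interpolation=cv2.INTER_CUBIC)
c=np.clip(c.astype(float)*2,0,255).astype(np.uint8)
cv2.circle(c,(int((251.6-170)*4),int((181.1-100)*4)),5,(0,0,255),-1);cv2.imwrite("pics/w1c.png",c)
k=bot.calibration("wrist")
for d in bot.outline_of("jar_a","wrist"): print(d["conf"],d["rect"])
```

```text
0.92 [184.8, 0.0, 62.9, 76.1]
0.87 [310.6, 14.8, 78.9, 69.5]
0.71 [226.6, 143.3, 62.4, 67.6]
```

View pics/w1c.png

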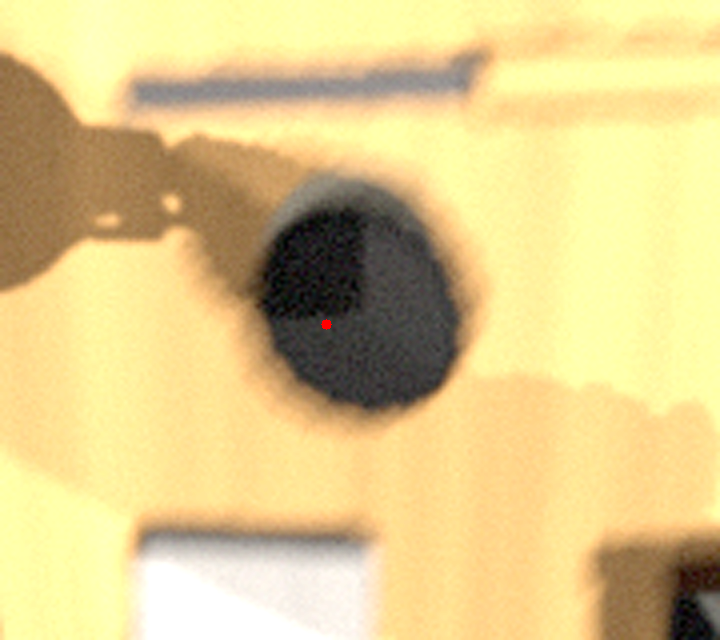

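Run:
```python
from h import *
c=bot.calibration("wrist");t=bot.calibration("top")
print("jar",ray(c,(260.5,177),.08),"left/right edge",ray(c,(235.5,177),.08),ray(c,(285.5,177),.08))
print("block w",[ray(c,u,.02).round(4) for u in[(204,235),(263,235),(204,290),(263,290)]])
s=cv2.imread("pics/top0.png");print("block t",[ray(t,u,.02).round(4) for u in[(396.5,240.5),(427,240.5),(396.5,271.5),(427,271.5)]])
cv2.imwrite("pics/t_j4.png",np.clip(cv2.resize(s[225:280,340:440],None,fx=7,fy=7,interpolation=cv2.INTER_CUBIC).astype(float)*2,0,255).astype(np.uint8))
im=bot.camera("top");print(np.abs(im.astype(int)-s)[225:265,340:390].mean())
cv2.imwrite("pics/t_j4b.png",np.vstack([cv2.imread("pics/t_j4.png")[:300],np.clip(cv2.resize(im[225:280,340:440],None,fx=7,fy=7,interpolation=cv2.INTER_CUBIC).astype(float)*2,0,255).astype(np.uint8)[:300]]))
```

```text
jar [ 0.36612908 -0.23284725  0.08      ] left/right edge [ 0.34204805 -0.23303046  0.08      ] [ 0.39021205 -0.23266924  0.08      ]
block w [array([ 0.2996, -0.3215,  0.02  ]), array([ 0.3721, -0.321 ,  0.02  ]), array([ 0.2967, -0.3993,  0.02  ]), array([ 0.3734, -0.3989,  0.02  ])]
block t [array([ 0.3624, -0.333 ,  0.02  ]), array([ 0.3615, -0.4108,  0.02  ]), array([ 0.2842, -0.3278,  0.02  ]), array([ 0.2835, -0.4046,  0.02  ])]
17.164
```

View pics/t_j4b.png

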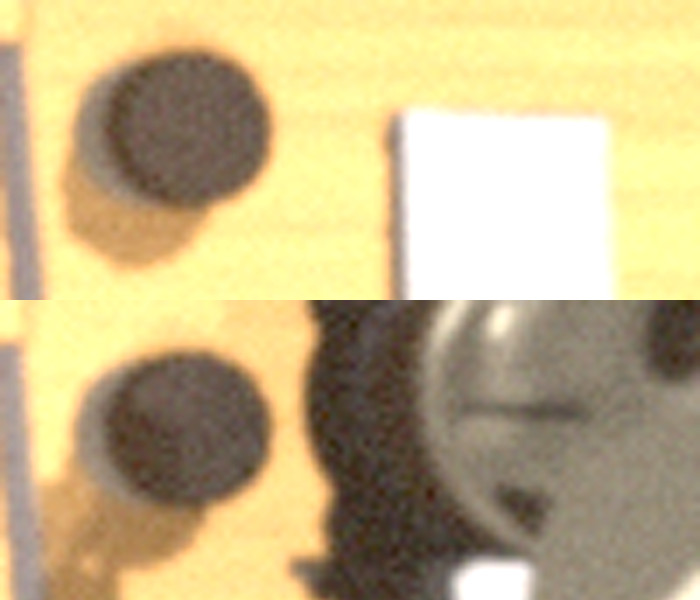

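Run:
```python
from h import *
c=bot.calibration("wrist");im=bot.camera("wrist");s=cv2.imread("pics/w1.png");print(bot.get_obs()["clock"],tool()[0],c["position"],c["orientation"])
print(cv2.phaseCorrelate(cv2.cvtColor(s,6).astype(np.float32)[:220],cv2.cvtColor(im,6).astype(np.float32)[:220]))
cv2.imwrite("pics/w2.png",im);bot.camera("wrist")
for q in["bench_block","jar_a"]:
  for d in bot.outline_of(q,"wrist"):
    x,y,w,h=d["rect"];print(q,d["conf"],d["rect"],ray(c,(x+w/2,y+h/2),.02 if q[0]=="b" else .06))
```

```text
3.2667 [ 0.35538865 -0.23905907  0.23934519] [ 0.35650457 -0.16157378  0.37330236] [9.88653816e-01 2.84358122e-03 7.56235032e-04 1.50183136e-01]
((-0.2995290989297814, 0.7380232562164082), 0.546572604974111)
bench_block 0.71 [198.9, 231.7, 62.4, 61.4] [ 0.32907819 -0.36079737  0.02      ]
jar_a 0.71 [311.1, 10.1, 79.0, 74.0] [ 0.44512256 -0.11791826  0.06      ]
jar_a 0.61 [184.7, 1.4, 64.9, 71.8] [ 0.32420475 -0.11042323  0.06      ]
jar_a 0.6 [230.7, 142.3, 59.2, 66.6] [ 0.36475473 -0.23807449  0.06      ]
```

Wrist and top cameras disagree by about 8 mm in x. I'll grasp with a fully open gripper in between the two estimates, and let the placing show the true offset.

Emit:
move_arm --pt "1 1 4 35 0 0 0" --pt "1 0 0 35 0 0 0" --pt "1 0 0 35 0 0 0" --pt "1 0 0 35 0 0 0" --pt "1 0 0 35 0 0 0" --pt "1 0 0 24 0 0 0" --pt "0.3 0 0 0 0 0 0" --pt "0.3 0 0 0 0 0 0" --pt "0.3 0 0 0 0 0 0" --pt "0.3 0 0 0 0 0 0"

```text
clock: 4.25
eef_pos: [0.3596, -0.2399, 0.0417]
tool_rot: [0.707, 0.707, 0.0, 0.001]
ft_force: [0.2, 0.4, -6.5]
grip_width: 0.055
grasp_force: 64.4
```

Run:
```python
from h import *
o=bot.get_obs();print(o["grip_width"],o["grasp_force"],o["ft_force"],o["eef_pos"])
```

```text
0.05501509667582666 64.42107081413269 [ 0.23836861  0.41657564 -6.4614785 ] [ 0.35958747 -0.23993252  0.04170318]
```

Emit:
move_arm --pt "0.3 0 0 -30 0 0 0" --pt "0.3 0 0 -40 0 0 0" --pt "0.3 0 0 -40 0 0 0" --pt "0.3 0 0 -40 0 0 0" --pt "0.3 0 0 -40 0 0 0" --pt "0.3 0 0 0 0 0 0" --pt "0.3 0 0 0 0 0 0" --pt "0.3 0 0 0 0 0 0"

```text
clock: 4.92
eef_pos: [0.3581, -0.2383, 0.2299]
tool_rot: [0.707, 0.707, -0.0, -0.0]
ft_force: [0.1, 0.7, -7.9]
grip_width: 0.0549
grasp_force: 67.9
```

Run:
```python
from h import *
o=bot.get_obs();print(o["ft_force"])
go([.6144,-.0298,.24],0)
```

```text
[ 0.06420253  0.69552413 -7.88049005]
tcp [ 0.3581 -0.2383  0.2299] d [208.5 256.3 -10.1] yaw_y 0.01 zax [-6.e-04  4.e-04 -1.e+00] clock 4.9167
turn about tool z: 0.01
```

Lifted with about 7.5 N, so it's charged. It goes to the pad at (0.614, -0.030).

Emit:
move_arm --pt "0.3 26.5 32.5 -2 0 0 0" --pt "0.3 26.5 32.5 0 0 0 0" --pt "0.3 26.5 32.5 0 0 0 0" --pt "0.3 26.5 32.5 0 0 0 0" --pt "0.3 26.5 32.5 0 0 0 0" --pt "0.3 26.5 32.5 0 0 0 0" --pt "0.3 26.5 32.5 0 0 0 0" --pt "0.3 26.5 32.5 0 0 0 0" --pt "0.3 0 0 0 0 0 0" --pt "0.3 0 0 0 0 0 0"

```text
clock: 5.75
eef_pos: [0.6166, -0.026, 0.2267]
tool_rot: [0.706, 0.708, -0.003, -0.003]
ft_force: [-0.3, -0.2, -6.6]
grip_width: 0.0549
grasp_force: 68.2
```

Emit:
move_arm --pt "0.3 0 0 35 0 0 0" --pt "0.3 0 0 35 0 0 0" --pt "0.3 0 0 30 0 0 0" --pt "0.3 0 0 15 0 0 0" --pt "0.3 0 0 0 0 0 0" --pt "0.3 0 0 0 0 0 0" --pt "0.9 0 0 0 0 0 0" --pt "0.9 0 0 0 0 0 0" --pt "0.9 0 0 0 0 0 0" --pt "0.9 0 0 0 0 0 0"

```text
clock: 6.58
eef_pos: [0.6177, -0.0284, 0.1181]
tool_rot: [0.707, 0.707, 0.001, 0.001]
ft_force: [0.6, -1.3, 0.3]
grip_width: 0.0769
grasp_force: 0.0
```

Emit:
move_arm --pt "0.9 0 0 -20 0 0 0" --pt "0.9 0 0 -40 0 0 0" --pt "0.9 0 0 -40 0 0 0" --pt "0.9 -20 -35 -10 0 0 0" --pt "0.9 -20 -35 0 0 0 0" --pt "0.9 -20 -35 0 0 0 0" --pt "0.9 -20 -35 0 0 0 0" --pt "0.9 0 -30 0 0 0 0" --pt "0.9 0 0 0 0 0 0"

```text
clock: 7.33
eef_pos: [0.4411, -0.1086, 0.2274]
tool_rot: [0.708, 0.706, -0.001, -0.002]
ft_force: [-1.1, -0.2, -0.3]
grip_width: 0.0768
grasp_force: 0.0
```

```bash
cat > look.py <<'E'
from h import *
import sys
c=bot.calibration("top");im=bot.camera("top");cv2.imwrite("pics/"+sys.argv[1],im);hsv=cv2.cvtColor(im,cv2.COLOR_BGR2HSV)
dark=((hsv[...,2]<75)&(hsv[...,1]<140)).astype(np.uint8)
n,l,s,ce=cv2.connectedComponentsWithStats(dark)
for i in range(1,n):
    if 250<s[i,4]<800 and 100<ce[i][1]<300 and s[i,2]<35: print(s[i],ce[i].round(1),[ray(c,ce[i],z)[:2].round(4) for z in(.075,.155)])
o=bot.get_obs();print(o["clock"],o["eef_pos"],o["ft_force"])
E
python3 look.py top1.png; python3 -c "
import cv2
i=cv2.imread('pics/top1.png');cv2.imwrite('pics/top1b.png',cv2.resize(i[100:190,170:350],None,fx=4,fy=4,interpolation=2))"
```

```text
[266 125  26  30 555] [278.7 139.1] [array([ 0.6218, -0.033 ]), array([ 0.5998, -0.0297])]
[196 133  23  22 405] [207.2 143.4] [array([0.6133, 0.1498]), array([0.5919, 0.1389])]
[231 132  23  22 404] [242.3 142.7] [array([0.6139, 0.0602]), array([0.5925, 0.0562])]
[255 203  21  22 359] [264.8 213.5] [array([0.4318, 0.0055]), array([0.4246, 0.0058])]
[204 207  23  22 381] [214.9 217.7] [array([0.4233, 0.1297]), array([0.4167, 0.1203])]
[154 239  26  21 430] [166.5 249. ] [array([0.3483, 0.2481]), array([0.3476, 0.2295])]
7.3833 [ 0.44453805 -0.10854603  0.22798891] [0.36494121 0.24118516 0.79594388]
```

View pics/top1b.png

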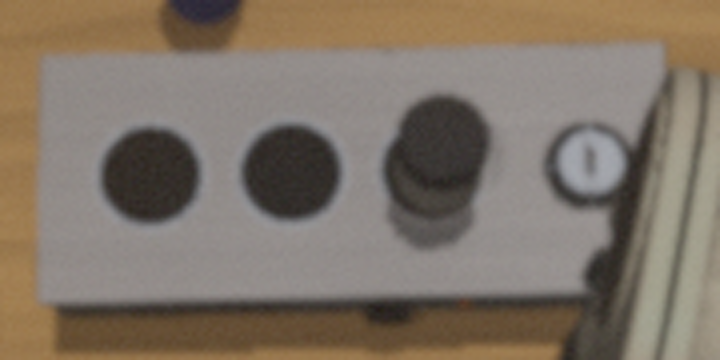

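Run:
```python
from h import *
a=np.linspace(0,2*np.pi,60)
def circ(x,y,z,r): return np.c_[x+r*np.cos(a),y+r*np.sin(a),z+0*a]
out=[]
for n,(x0,y0,x1,y1),f in(("top",(185,110,305,185),6.6),("side",(150,130,250,235),4.8)):
    c=bot.calibration(n);im=bot.camera(n);cv2.imwrite(f"pics/{n}2.png",im)
    v=np.clip(cv2.resize(im[y0:y1,x0:x1],None,fx=f,fy=f,interpolation=2).astype(float)*1.7,0,255).astype(np.uint8)
    for p,col in [(circ(.6132,.1498,.075,.033),(0,255,0)),(circ(.6138,.0601,.075,.033),(0,255,0)),(circ(.6144,-.0298,.075,.033),(0,255,0)),(circ(.609,-.035,.075,.028),(0,255,255)),(circ(.609,-.035,.155,.028),(0,0,255)),(circ(.618,-.026,.155,.028),(255,0,255))]:
        u=(proj(c,p)-[x0,y0]+.5)*f;cv2.polylines(v,[u.astype(int)],True,col,1)
    out.append(v)
w=max(o.shape[1] for o in out)
cv2.imwrite("pics/ov_top.png",out[0]);cv2.imwrite("pics/ov_side.png",out[1]);print([o.shape for o in out])
h=max(o.shape[0] for o in out);
s=[cv2.resize(o,None,fx=.6,fy=.6) if i==0 else cv2.resize(o,None,fx=.65,fy=.65) for i,o in enumerate(out)]
H=max(o.shape[0] for o in s);cv2.imwrite("pics/ov.png",np.hstack([cv2.copyMakeBorder(o,0,H-o.shape[0],0,0,0) for o in s]))
```

```text
[(495, 792, 3), (504, 480, 3)]
```

View pics/ov.png

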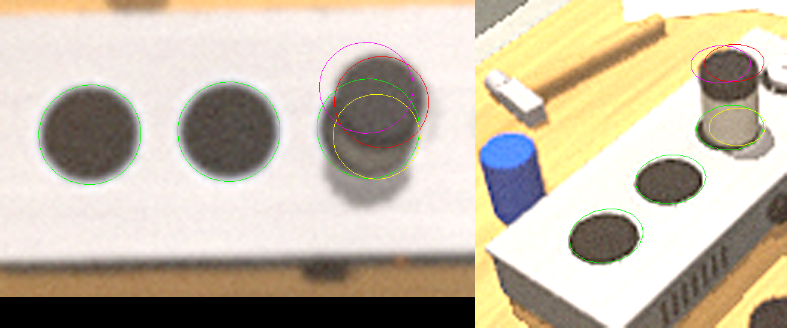

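The placed jar stands about 5 mm or less from the pad centre in both views. The arm frame reads roughly (+7,+5) mm relative to the top camera, which matches the wrist camera. Next is the jar at (0.447, -0.116).

Emit:
move_arm --pt "1 -8 0 35 0 0 0" --pt "1 0 0 35 0 0 0" --pt "1 0 0 35 0 0 0" --pt "1 0 0 35 0 0 0" --pt "1 0 0 30 0 0 0" --pt "1 0 0 16 0 0 0" --pt "1 0 0 0 0 0 0" --pt "0.3 0 0 0 0 0 0" --pt "0.3 0 0 0 0 0 0" --pt "0.3 0 0 0 0 0 0"

```text
clock: 8.32
eef_pos: [0.4492, -0.1165, 0.0431]
tool_rot: [0.707, 0.707, 0.001, 0.002]
ft_force: [-0.5, -0.9, -0.1]
grip_width: 0.0551
grasp_force: 63.3
```

Emit:
move_arm --pt "0.3 0 0 0 0 0 0" --pt "0.3 0 0 -20 0 0 0" --pt "0.3 0 0 -40 0 0 0" --pt "0.3 0 0 -40 0 0 0" --pt "0.3 0 0 -40 0 0 0" --pt "0.3 0 0 -40 0 0 0" --pt "0.3 0 0 -10 0 0 0" --pt "0.3 0 0 0 0 0 0" --pt "0.3 0 0 0 0 0 0"

```text
clock: 9.07
eef_pos: [0.4475, -0.1163, 0.2322]
tool_rot: [0.707, 0.707, 0.001, 0.001]
ft_force: [-0.2, -0.3, -2.3]
grip_width: 0.0551
grasp_force: 64.0
```

```bash
python3 look.py top3.png;python3 -c "
from h import *
go([.622,.066,.24],0)"
```

```text
[266 125  26  30 554] [278.6 139.1] [array([ 0.6218, -0.0327]), array([ 0.5998, -0.0295])]
[196 133  23  22 410] [207.1 143.4] [array([0.6134, 0.15  ]), array([0.592 , 0.1391])]
[231 132  23  22 405] [242.3 142.7] [array([0.614 , 0.0602]), array([0.5926, 0.0563])]
[255 203  21  22 359] [264.7 213.5] [array([0.4319, 0.0056]), array([0.4247, 0.0059])]
[204 207  23  22 385] [214.9 217.7] [array([0.4232, 0.1295]), array([0.4167, 0.1202])]
[154 239  26  22 431] [166.5 249. ] [array([0.3482, 0.248 ]), array([0.3475, 0.2294])]
9.1167 [ 0.44653067 -0.11600926  0.23069851] [ 0.11762778  0.34353133 -2.77348569]
tcp [ 0.4465 -0.116   0.2307] d [182.  175.5  -9.4] yaw_y 0.01 zax [-7.e-04  2.e-04 -1.e+00] clock 9.1167
turn about tool z: 0.01
```

About 2.6 N, so it's empty. It goes to the far half of the tray.

Emit:
move_arm --pt "0.3 20 0 0 0 0 0" --pt "0.3 40 5 0 0 0 0" --pt "0.3 40 5 0 0 0 0" --pt "0.3 40 5 0 0 0 0" --pt "0.3 40 5 0 0 0 0" --pt "0.3 40 5 0 0 0 0" --pt "0.3 40 5 0 0 0 0" --pt "0.3 40 5 0 0 0 0" --pt "0.3 40 5 0 0 0 0" --pt "0.3 40 6 0 0 0 0"

```text
clock: 9.95
eef_pos: [0.4915, 0.2652, 0.2284]
tool_rot: [0.707, 0.707, -0.003, -0.001]
ft_force: [0.7, -1.1, -1.2]
grip_width: 0.0546
grasp_force: 64.0
```

Emit:
move_arm --pt "0.3 40 0 0 0 0 0" --pt "0.3 40 0 0 0 0 0" --pt "0.3 40 0 0 0 0 0" --pt "0.3 20 0 0 0 0 0" --pt "0.3 0 0 0 0 0 0" --pt "0.3 0 0 0 0 0 0"

```text
clock: 10.45
eef_pos: [0.4916, 0.4042, 0.2276]
tool_rot: [0.706, 0.708, -0.003, -0.0]
ft_force: [1.1, -1.5, -1.6]
grip_width: 0.055
grasp_force: 64.0
```

```bash
python3 -c "
from h import *
go([.492,.404,.05],0);go([.6144,-.0298,.1],0)"
```

```text
tcp [0.4916 0.4042 0.2276] d [  0.5   1.2 177.6] yaw_y 0.15 zax [-0.0044 -0.0041 -1.    ] clock 10.45
turn about tool z: 0.15
tcp [0.4916 0.4042 0.2276] d [-433.8  122.2  128.9] yaw_y 0.15 zax [-0.0044 -0.0041 -1.    ] clock 10.45
turn about tool z: 0.15
```

Emit:
move_arm --pt "0.3 0 0 38 0 0 0" --pt "0.3 0 0 38 0 0 0" --pt "0.3 0 0 38 0 0 0" --pt "0.3 0 0 38 0 0 0" --pt "0.3 0 0 20 0 0 0" --pt "0.3 0 0 9 0 0 0" --pt "0.3 0 0 0 0 0 0" --pt "0.85 0 0 0 0 0 0" --pt "0.85 0 0 0 0 0 0" --pt "0.85 0 0 0 0 0 0"

```text
clock: 11.28
eef_pos: [0.4936, 0.4032, 0.0507]
tool_rot: [0.707, 0.707, 0.0, 0.0]
ft_force: [-0.5, 0.2, 0.9]
grip_width: 0.0726
grasp_force: 0.0
```

Emit:
move_arm --pt "0.85 0 0 -20 0 0 0" --pt "0.85 0 0 -40 0 0 0" --pt "0.85 0 0 -40 0 0 0" --pt "0.85 0 0 -40 0 0 0" --pt "0.85 -20 0 -40 0 0 0" --pt "0.85 -40 -10 0 0 0 0" --pt "0.85 -40 -10 0 0 0 0" --pt "0.85 -40 -10 0 0 0 0" --pt "0.85 -40 -10 0 0 0 0" --pt "0.85 -40 -12 0 0 0 0"

```text
clock: 12.12
eef_pos: [0.4407, 0.1835, 0.2279]
tool_rot: [0.707, 0.707, 0.001, 0.0]
ft_force: [0.2, -1.4, 0.8]
grip_width: 0.0724
grasp_force: 0.0
```

Emit:
move_arm --pt "0.85 -35 0 0 0 0 0" --pt "0.85 -35 0 0 0 0 0" --pt "0.85 -35 0 0 0 0 0" --pt "0.85 -35 0 0 0 0 0" --pt "0.85 -34 0 0 0 0 0" --pt "0.85 0 0 0 0 0 0" --pt "0.85 0 0 0 0 0 0"

```text
clock: 12.7
eef_pos: [0.4412, 0.0096, 0.228]
tool_rot: [0.709, 0.706, 0.0, 0.0]
ft_force: [0.2, -0.1, 0.3]
grip_width: 0.0725
grasp_force: 0.0
```

```bash
python3 look.py top4.png;python3 -c "
from h import *
go([.44,.010,.042],0)
c=bot.calibration('wrist');cv2.imwrite('pics/w4.png',bot.camera('wrist'))
for d in bot.outline_of('jar_a','wrist'):
    x,y,w,h=d['rect'];print(d['conf'],d['rect'],ray(c,(x+w/2,y+h/2),.06))"
```

```text
[196 133  23  22 411] [207.1 143.4] [array([0.6134, 0.1499]), array([0.592, 0.139])]
[ 97 183  31  23 481] [111.9 194.1] [array([0.4864, 0.3874]), array([0.475, 0.358])]
[204 207  20  22 358] [214.1 217.7] [array([0.4233, 0.1315]), array([0.4167, 0.122 ])]
[154 239  26  22 443] [166.7 249.1] [array([0.3479, 0.2476]), array([0.3472, 0.2291])]
12.75 [0.44126602 0.0107622  0.22787402] [0.28590307 0.48536888 0.15463672]
tcp [0.4413 0.0108 0.2279] d [ -0.9  -1.4 185.9] yaw_y -0.12 zax [ 8.e-04  5.e-04 -1.e+00] clock 12.75
turn about tool z: -0.12
0.84 [117.2, 240.7, 67.1, 51.1] [ 0.33159516 -0.08687668  0.06      ]
0.81 [217.4, 144.8, 63.3, 66.6] [0.43837301 0.01101434 0.06      ]
0.74 [405.7, 195.6, 106.3, 100.7] [ 0.65866193 -0.06321714  0.06      ]
0.65 [94.6, 62.9, 86.2, 67.9] [0.33700371 0.08770362 0.06      ]
0.64 [201.4, 2.1, 70.1, 77.0] [0.42813817 0.13424063 0.06      ]
```

Wrist estimate is (0.438, 0.011), so it agrees. Grasp and lift.

Emit:
move_arm --pt "1 0 -2 35 0 0 0" --pt "1 0 0 35 0 0 0" --pt "1 0 0 35 0 0 0" --pt "1 0 0 35 0 0 0" --pt "1 0 0 30 0 0 0" --pt "1 0 0 16 0 0 0" --pt "1 0 0 0 0 0 0" --pt "0.3 0 0 0 0 0 0" --pt "0.3 0 0 0 0 0 0" --pt "0.3 0 0 0 0 0 0"

```text
clock: 13.68
eef_pos: [0.44, 0.0119, 0.0433]
tool_rot: [0.707, 0.708, 0.001, 0.001]
ft_force: [-1.6, 0.5, -3.5]
grip_width: 0.0551
grasp_force: 64.0
```

Emit:
move_arm --pt "0.3 0 0 0 0 0 0" --pt "0.3 0 0 -20 0 0 0" --pt "0.3 0 0 -40 0 0 0" --pt "0.3 0 0 -40 0 0 0" --pt "0.3 0 0 -40 0 0 0" --pt "0.3 0 0 -40 0 0 0" --pt "0.3 0 0 -10 0 0 0" --pt "0.3 0 0 0 0 0 0" --pt "0.3 0 0 0 0 0 0"

```text
clock: 14.43
eef_pos: [0.4392, 0.0113, 0.2319]
tool_rot: [0.707, 0.707, 0.001, 0.001]
ft_force: [-0.3, 0.5, -6.2]
grip_width: 0.0551
grasp_force: 66.5
```

```bash
python3 -c "
from h import *
print(bot.get_obs()['ft_force'])
go([.621,.066,.24],0);go([.492,.320,.24],0)"
```

```text
[-0.25629068  0.5176807  -6.2054729 ]
tcp [0.4392 0.0113 0.2319] d [ 54.7 181.9  -7.9] yaw_y 0.0 zax [ 1.5e-03  1.0e-04 -1.0e+00] clock 14.4333
turn about tool z: 0.0
tcp [0.4392 0.0113 0.2319] d [308.7  52.9  -8. ] yaw_y 0.0 zax [ 1.5e-03  1.0e-04 -1.0e+00] clock 14.4333
turn about tool z: 0.0
```

Charged, to the middle pad.

Emit:
move_arm --pt "0.3 10 31 0 0 0 0" --pt "0.3 10 31 0 0 0 0" --pt "0.3 10 31 0 0 0 0" --pt "0.3 10 31 0 0 0 0" --pt "0.3 10 31 0 0 0 0" --pt "0.3 5 26 0 0 0 0" --pt "0.3 0 0 0 0 0 0" --pt "0.3 0 0 0 0 0 0"

```text
clock: 15.1
eef_pos: [0.6193, 0.0665, 0.2265]
tool_rot: [0.707, 0.707, -0.003, -0.003]
ft_force: [-0.7, 0.1, -4.7]
grip_width: 0.0548
grasp_force: 66.8
```

Emit:
move_arm --pt "0.3 0 0 35 0 0 0" --pt "0.3 0 0 35 0 0 0" --pt "0.3 0 0 30 0 0 0" --pt "0.3 0 0 15 0 0 0" --pt "0.3 0 0 0 0 0 0" --pt "0.3 0 0 0 0 0 0" --pt "0.9 0 0 0 0 0 0" --pt "0.9 0 0 0 0 0 0" --pt "0.9 0 0 0 0 0 0" --pt "0.9 0 0 0 0 0 0"

```text
clock: 15.93
eef_pos: [0.6204, 0.0662, 0.1167]
tool_rot: [0.707, 0.707, 0.0, 0.0]
ft_force: [0.2, 0.6, -0.1]
grip_width: 0.077
grasp_force: 0.0
```

Emit:
move_arm --pt "0.9 0 0 -20 0 0 0" --pt "0.9 0 0 -40 0 0 0" --pt "0.9 0 0 -40 0 0 0" --pt "0.9 10 -30 -10 0 0 0" --pt "0.9 10 -30 0 0 0 0" --pt "0.9 10 -30 0 0 0 0" --pt "0.9 10 -40 0 0 0 0" --pt "0.9 15 -40 0 0 0 0" --pt "0.9 15 -21 0 0 0 0" --pt "0.9 0 0 0 0 0 0"

```text
clock: 16.77
eef_pos: [0.4261, 0.1373, 0.227]
tool_rot: [0.706, 0.708, -0.0, -0.001]
ft_force: [0.2, 0.2, -0.9]
grip_width: 0.0767
grasp_force: 0.0
```

```bash
python3 look.py top5.png;python3 -c "
from h import *
go([.4295,.135,.042],0)
c=bot.calibration('wrist');cv2.imwrite('pics/w5.png',bot.camera('wrist'))
for d in bot.outline_of('jar_a','wrist'):
    x,y,w,h=d['rect'];print(d['conf'],d['rect'],ray(c,(x+w/2,y+h/2),.06))"
```

```text
[231 124  23  31 587] [241.8 139.6] [array([0.6221, 0.0614]), array([0.6001, 0.0573])]
[266 125  26  30 563] [278.7 139.2] [array([ 0.6214, -0.0329]), array([ 0.5994, -0.0296])]
[196 133  23  22 410] [207.1 143.4] [array([0.6134, 0.1499]), array([0.592, 0.139])]
16.8167 [0.42864658 0.1367636  0.22721112] [-0.05197469 -0.1197093   0.05670264]
tcp [0.4286 0.1368 0.2272] d [ -1.8   0.6 185.2] yaw_y 0.18 zax [ 1.1e-03  4.0e-04 -1.0e+00] clock 16.8167
turn about tool z: 0.18
0.96 [127.0, 182.8, 65.9, 72.0] [0.3341969  0.09379254 0.06      ]
0.9 [222.5, 143.0, 61.0, 72.9] [0.4297245  0.13579119 0.06      ]
0.84 [411.4, 231.8, 100.6, 99.8] [0.65724014 0.02142222 0.06      ]
0.73 [124.3, 1.6, 83.2, 81.6] [0.35368726 0.25824529 0.06      ]
0.71 [162.2, 324.3, 37.6, 41.7] [ 0.34588927 -0.06498018  0.06      ]
0.58 [0.0, 13.0, 101.8, 79.6] [0.25337868 0.24886186 0.06      ]
```

Emit:
move_arm --pt "1 -1 0 35 0 0 0" --pt "1 0 0 35 0 0 0" --pt "1 0 0 35 0 0 0" --pt "1 0 0 35 0 0 0" --pt "1 0 0 30 0 0 0" --pt "1 0 0 15 0 0 0" --pt "1 0 0 0 0 0 0" --pt "0.3 0 0 0 0 0 0" --pt "0.3 0 0 0 0 0 0" --pt "0.3 0 0 0 0 0 0"

```text
clock: 17.75
eef_pos: [0.4311, 0.1351, 0.0431]
tool_rot: [0.707, 0.707, 0.001, 0.0]
ft_force: [-0.2, -0.2, -3.8]
grip_width: 0.0549
grasp_force: 64.2
```

Emit:
move_arm --pt "0.3 0 0 0 0 0 0" --pt "0.3 0 0 -20 0 0 0" --pt "0.3 0 0 -40 0 0 0" --pt "0.3 0 0 -40 0 0 0" --pt "0.3 0 0 -40 0 0 0" --pt "0.3 0 0 -40 0 0 0" --pt "0.3 0 0 -10 0 0 0" --pt "0.3 0 0 0 0 0 0" --pt "0.3 0 0 0 0 0 0"

```text
clock: 18.5
eef_pos: [0.4301, 0.1349, 0.2317]
tool_rot: [0.707, 0.707, 0.001, 0.0]
ft_force: [-0.6, -1.0, -5.8]
grip_width: 0.0547
grasp_force: 67.0
```

```bash
python3 -c "
from h import *
print(bot.get_obs()['ft_force'])
go([.621,.156,.24],0);go([.492,.320,.24],0)"
```

```text
[-0.59807405 -0.95806794 -5.75244427]
tcp [0.4301 0.1349 0.2317] d [ 21.1 190.9  -8. ] yaw_y 0.01 zax [ 1.2e-03  3.0e-04 -1.0e+00] clock 18.5
turn about tool z: 0.01
tcp [0.4301 0.1349 0.2317] d [185.1  61.9  -8.1] yaw_y 0.01 zax [ 1.2e-03  3.0e-04 -1.0e+00] clock 18.5
turn about tool z: 0.01
```

Charged, to the last pad.

Emit:
move_arm --pt "0.3 4 32 0 0 0 0" --pt "0.3 4 32 0 0 0 0" --pt "0.3 4 32 0 0 0 0" --pt "0.3 4 32 0 0 0 0" --pt "0.3 4 32 0 0 0 0" --pt "0.3 1 30 0 0 0 0" --pt "0.3 0 0 0 0 0 0" --pt "0.3 0 0 0 0 0 0"

```text
clock: 19.17
eef_pos: [0.6196, 0.1553, 0.2257]
tool_rot: [0.707, 0.707, -0.004, -0.002]
ft_force: [-1.5, 0.5, -5.9]
grip_width: 0.0548
grasp_force: 67.3
```

Emit:
move_arm --pt "0.3 0 0 35 0 0 0" --pt "0.3 0 0 35 0 0 0" --pt "0.3 0 0 30 0 0 0" --pt "0.3 0 0 15 0 0 0" --pt "0.3 0 0 0 0 0 0" --pt "0.3 0 0 0 0 0 0" --pt "0.9 0 0 0 0 0 0" --pt "0.9 0 0 0 0 0 0" --pt "0.9 0 0 0 0 0 0" --pt "0.9 0 0 0 0 0 0"

```text
clock: 20.0
eef_pos: [0.6206, 0.1561, 0.117]
tool_rot: [0.707, 0.707, 0.001, 0.0]
ft_force: [-0.2, 0.3, -0.1]
grip_width: 0.0769
grasp_force: 0.0
```

Emit:
move_arm --pt "0.9 0 0 -20 0 0 0" --pt "0.9 0 0 -40 0 0 0" --pt "0.9 0 0 -40 0 0 0" --pt "0.9 15 -40 -10 0 0 0" --pt "0.9 15 -40 0 0 0 0" --pt "0.9 15 -40 0 0 0 0" --pt "0.9 15 -40 0 0 0 0" --pt "0.9 15 -40 0 0 0 0" --pt "0.9 15 -40 0 0 0 0" --pt "0.9 10 -26 0 0 0 0"

```text
clock: 20.83
eef_pos: [0.3581, 0.2538, 0.2264]
tool_rot: [0.707, 0.708, 0.0, -0.0]
ft_force: [-0.6, -0.3, 0.6]
grip_width: 0.0765
grasp_force: 0.0
```

Emit:
move_arm --pt "0.9 0 0 0 0 0 0" --pt "0.9 0 0 0 0 0 0"

```text
clock: 21.0
eef_pos: [0.3603, 0.2541, 0.2268]
tool_rot: [0.706, 0.708, 0.001, 0.0]
ft_force: [0.6, -0.4, -0.1]
grip_width: 0.0766
grasp_force: 0.0
```

```bash
python3 look.py top6.png;python3 -c "
from h import *
go([.355,.257,.042],0)
c=bot.calibration('wrist');cv2.imwrite('pics/w6.png',bot.camera('wrist'))
for d in bot.outline_of('jar_a','wrist'):
    x,y,w,h=d['rect'];print(d['conf'],d['rect'],ray(c,(x+w/2,y+h/2),.06))"
```

```text
[192 125  27  31 543] [204.7 139.1] [array([0.6249, 0.1562]), array([0.6026, 0.1448])]
[231 125  23  30 514] [241.7 138.7] [array([0.6243, 0.0616]), array([0.6021, 0.0576])]
[267 125  24  29 472] [278.7 137.8] [array([ 0.6252, -0.033 ]), array([ 0.6029, -0.0297])]
[ 97 183  30  22 487] [110.3 193.9] [array([0.487 , 0.3914]), array([0.4755, 0.3616])]
[154 239  25  21 417] [166.2 249. ] [array([0.3483, 0.2487]), array([0.3476, 0.2301])]
21.05 [0.3613033  0.25384341 0.22668793] [0.84906748 0.1491743  0.43039586]
tcp [0.3613 0.2538 0.2267] d [  3.   -6.7 184.7] yaw_y 0.08 zax [ 1.9e-03  9.0e-04 -1.0e+00] clock 21.05
turn about tool z: 0.08
0.96 [214.6, 138.1, 55.7, 72.2] [0.35212795 0.25841248 0.06      ]
0.87 [356.8, 1.9, 103.3, 58.7] [0.49556151 0.38398044 0.06      ]
0.83 [479.9, 253.3, 31.8, 67.5] [0.62717458 0.13216741 0.06      ]
0.77 [199.9, 271.4, 50.9, 76.2] [0.33152603 0.10168523 0.06      ]
0.76 [91.1, 151.0, 79.2, 69.0] [0.24132906 0.24677188 0.06      ]
```

Emit:
move_arm --pt "1 3 -7 35 0 0 0" --pt "1 0 0 35 0 0 0" --pt "1 0 0 35 0 0 0" --pt "1 0 0 35 0 0 0" --pt "1 0 0 30 0 0 0" --pt "1 0 0 14 0 0 0" --pt "1 0 0 0 0 0 0" --pt "0.3 0 0 0 0 0 0" --pt "0.3 0 0 0 0 0 0" --pt "0.3 0 0 0 0 0 0"

```text
clock: 21.98
eef_pos: [0.3558, 0.2572, 0.0438]
tool_rot: [0.707, 0.707, 0.002, 0.0]
ft_force: [-0.6, 0.4, -1.3]
grip_width: 0.0548
grasp_force: 63.3
```

Emit:
move_arm --pt "0.3 0 0 0 0 0 0" --pt "0.3 0 0 -20 0 0 0" --pt "0.3 0 0 -40 0 0 0" --pt "0.3 0 0 -40 0 0 0" --pt "0.3 0 0 -40 0 0 0" --pt "0.3 0 0 -40 0 0 0" --pt "0.3 0 0 -10 0 0 0" --pt "0.3 0 0 0 0 0 0" --pt "0.3 0 0 0 0 0 0"

```text
clock: 22.73
eef_pos: [0.3543, 0.2565, 0.2329]
tool_rot: [0.707, 0.707, 0.001, 0.0]
ft_force: [-0.0, 0.2, -1.9]
grip_width: 0.0546
grasp_force: 63.8
```

```bash
python3 -c "
from h import *
print(bot.get_obs()['ft_force'])
go([.492,.320,.05],0)"
```

```text
[-0.00788839  0.21364855 -1.92224036]
tcp [0.3543 0.2565 0.2329] d [ 63.2 137.3 183.3] yaw_y 0.01 zax [ 0.0022  0.0016 -1.    ] clock 22.7333
turn about tool z: 0.01
```

Empty, as expected. It goes to the near half of the tray.

Emit:
move_arm --pt "0.3 16 34 0 0 0 0" --pt "0.3 16 34 0 0 0 0" --pt "0.3 16 34 0 0 0 0" --pt "0.3 16 35 0 0 0 0" --pt "0.3 0 0 0 0 0 0" --pt "0.3 0 0 0 0 0 0"

```text
clock: 23.23
eef_pos: [0.4911, 0.3199, 0.2269]
tool_rot: [0.707, 0.707, -0.004, -0.001]
ft_force: [-1.2, -0.9, -1.9]
grip_width: 0.0548
grasp_force: 64.2
```

Emit:
move_arm --pt "0.3 0 0 38 0 0 0" --pt "0.3 0 0 38 0 0 0" --pt "0.3 0 0 38 0 0 0" --pt "0.3 0 0 38 0 0 0" --pt "0.3 0 0 20 0 0 0" --pt "0.3 0 0 10 0 0 0" --pt "0.3 0 0 0 0 0 0" --pt "0.85 0 0 0 0 0 0" --pt "0.85 0 0 0 0 0 0" --pt "0.85 0 0 0 0 0 0"

```text
clock: 24.07
eef_pos: [0.4908, 0.3202, 0.0506]
tool_rot: [0.707, 0.707, 0.0, 0.0]
ft_force: [-0.3, -0.3, -0.5]
grip_width: 0.0728
grasp_force: 0.0
```

Emit:
move_arm --pt "0.85 0 0 -20 0 0 0" --pt "0.85 0 0 -40 0 0 0" --pt "0.85 0 0 -40 0 0 0" --pt "0.85 0 0 -40 0 0 0" --pt "0.85 -20 0 -40 0 0 0" --pt "0.85 -40 -10 -20 0 0 0" --pt "0.85 -40 -10 -20 0 0 0" --pt "0.85 -40 -10 -20 0 0 0" --pt "0.85 -40 -10 0 0 0 0" --pt "0.85 -40 -10 0 0 0 0"

```text
clock: 24.9
eef_pos: [0.4438, 0.1114, 0.2836]
tool_rot: [0.707, 0.708, 0.002, 0.001]
ft_force: [1.1, -1.0, -0.0]
grip_width: 0.0726
grasp_force: 0.0
```

Emit:
move_arm --pt "0.85 -40 0 0 0 0 0" --pt "0.85 -40 0 0 0 0 0" --pt "0.85 -40 0 0 0 0 0" --pt "0.85 -40 0 0 0 0 0" --pt "0.85 -40 0 0 0 0 0" --pt "0.85 -40 0 0 0 0 0" --pt "0.85 -40 0 0 0 0 0" --pt "0.85 0 0 0 0 0 0" --pt "0.85 0 0 0 0 0 0" --pt "0.85 0 0 0 0 0 0"

```text
clock: 25.73
eef_pos: [0.4435, -0.1673, 0.2818]
tool_rot: [0.707, 0.707, 0.0, -0.0]
ft_force: [0.7, -0.3, -0.7]
grip_width: 0.0726
grasp_force: 0.0
```

```bash
python3 look.py top7.png;python3 - <<'E'
from h import *
c=bot.calibration('wrist');w=bot.camera('wrist');cv2.imwrite('pics/w7.png',w)
go([.492,-.35,.3],0)
for q in("stand","driver","selector"):
  for d in bot.outline_of(q,'wrist')[:2]:
    x,y,W,h=d['rect'];print(q,d['conf'],d['rect'],[ray(c,(x+W/2,y+h/2),z).round(4) for z in(.087,.18)])
t=cv2.imread("pics/top7.png")
cv2.imwrite("pics/m7.png",np.hstack([w,cv2.resize(t[100:300,90:230],(269,384))]))
E
```

```text
[192 125  27  31 571] [204.8 139.4] [array([0.6239, 0.156 ]), array([0.6017, 0.1446])]
[231 125  23  30 532] [241.7 139. ] [array([0.6236, 0.0615]), array([0.6015, 0.0574])]
[267 125  24  29 494] [278.7 138.3] [array([ 0.624 , -0.0329]), array([ 0.6018, -0.0296])]
[ 97 183  30  23 465] [110.8 193.6] [array([0.4877, 0.3903]), array([0.4761, 0.3606])]
[128 184  29  22 429] [142.1 194.6] [array([0.484, 0.312]), array([0.4727, 0.2884])]
25.7833 [ 0.44368563 -0.16658819  0.2819214 ] [ 0.77021457 -0.16808756 -0.2288804 ]
tcp [ 0.4438 -0.1662  0.282 ] d [-183.9   47.8  -18.1] yaw_y 0.11 zax [ 1.e-04  3.e-04 -1.e+00] clock 25.8333
turn about tool z: 0.11
stand 0.71 [265.0, 268.8, 68.1, 87.2] [array([ 0.5017, -0.3445,  0.087 ]), array([ 0.4855, -0.2726,  0.18  ])]
stand 0.29 [324.1, 1.1, 187.9, 180.4] [array([ 0.6077, -0.0848,  0.087 ]), array([ 0.5615, -0.0863,  0.18  ])]
driver 0.85 [288.5, 324.1, 29.2, 38.6] [array([ 0.5089, -0.3911,  0.087 ]), array([ 0.4906, -0.3061,  0.18  ])]
selector 0.64 [396.8, 112.6, 44.9, 41.8] [array([ 0.6156, -0.1259,  0.087 ]), array([ 0.5672, -0.1158,  0.18  ])]
```

View pics/m7.png

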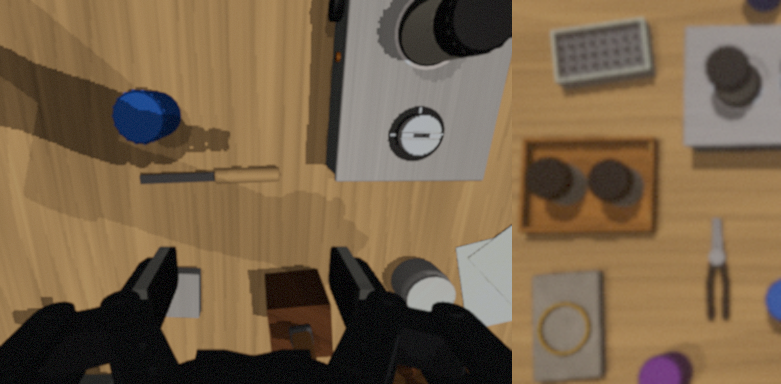

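All five jars are placed, two in the tray and three on the pads. Next is a wrist view over the stand.

Emit:
move_arm --pt "0.85 -30 10 -8 0 0 0" --pt "0.85 -30 10 -8 0 0 0" --pt "0.85 -30 10 -8 0 0 0" --pt "0.85 -30 10 -4 0 0 0" --pt "0.85 -30 10 0 0 0 0" --pt "0.85 -30 10 0 0 0 0" --pt "0.85 -23 1 0 0 0 0" --pt "0.85 0 0 0 0 0 0" --pt "0.85 0 0 0 0 0 0"

```text
clock: 26.73
eef_pos: [0.5052, -0.3705, 0.3088]
tool_rot: [0.707, 0.707, 0.0, -0.001]
ft_force: [-0.0, 0.4, 0.3]
grip_width: 0.0728
grasp_force: 0.0
```

Run:
```python
from h import *
c=bot.calibration('wrist');w=bot.camera('wrist');cv2.imwrite('pics/w8.png',w)
go([.51,-.37,.3],0);print(c["position"],c["orientation"])
for q in("stand","driver"):
  for d in bot.outline_of(q,'wrist')[:2]:
    x,y,W,h=d['rect'];print(q,d['conf'],d['rect'])
v=np.clip(cv2.resize(w[80:320,130:390],None,fx=2.5,fy=2.5,interpolation=2).astype(float)*2,0,255).astype(np.uint8)
cv2.imwrite("pics/w8c.png",v)
```

```text
tcp [ 0.5051 -0.3696  0.3094] d [-0.4  4.9  9.4] yaw_y 0.05 zax [-8.0e-04  1.1e-03 -1.0e+00] clock 26.7833
turn about tool z: 0.05
[ 0.50600122 -0.29424211  0.44282278] [ 9.88762391e-01 -9.44358878e-05 -3.84611858e-04  1.49495075e-01]
stand 0.61 [210.9, 125.6, 77.1, 82.7]
driver 0.8 [237.3, 165.3, 31.4, 49.0]
```

View pics/w8c.png

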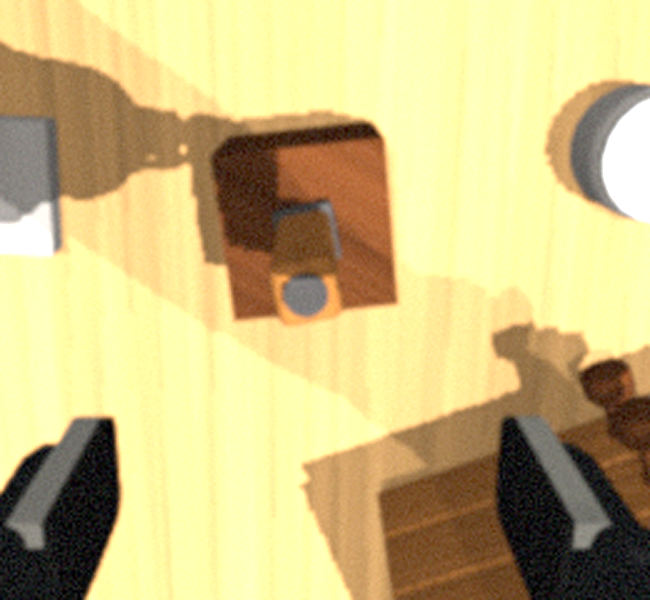

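Run:
```python
from h import *
c=bot.calibration('wrist')
f=lambda p,z: ray(c,(p[0]/2.5+130-.3,p[1]/2.5+80-.3),z)
P=[f(p,.085) for p in[(212,150),(385,132),(397,303),(234,320)]]
print("stand",np.mean(P,0),[np.linalg.norm(P[i]-P[i-1]).round(4) for i in range(4)],[np.degrees(np.arctan2(*(P[b]-P[a])[1::-1])).round(1) for a,b in((0,1),(3,2),(3,0),(2,1))])
Q=[f(p,.18) for p in[(272,277),(338,270),(343,315),(280,325)]]
print("handle top",f((305,296),.18),np.mean(Q,0),[np.linalg.norm(Q[i]-Q[i-1]).round(4) for i in range(4)])
```

```text
stand [ 0.50549582 -0.37502873  0.085     ] [np.float64(0.0823), np.float64(0.0788), np.float64(0.0818), np.float64(0.0794)] [np.float64(6.0), np.float64(6.4), np.float64(95.5), np.float64(95.9)]
handle top [ 0.50486072 -0.37744186  0.18      ] [ 0.5060042  -0.37780156  0.18      ] [np.float64(0.0181), np.float64(0.0233), np.float64(0.0168), np.float64(0.0228)]
```

Stand centre is (0.5055, -0.375), yaw about 6°. The side lengths come out near 80 mm and the handle is right above it. Grasping the handle at z ≈ 0.135.

Emit:
move_arm --pt "0.85 -6.5 0.5 0 0 0 0" --pt "0.85 0 0 0 0 0 -6" --pt "0.85 0 0 35 0 0 0" --pt "0.85 0 0 35 0 0 0" --pt "0.85 0 0 35 0 0 0" --pt "0.85 0 0 35 0 0 0" --pt "0.85 0 0 30 0 0 0" --pt "0.85 0 0 15 0 0 0" --pt "0.85 0 0 0 0 0 0" --pt "0.85 0 0 0 0 0 0"

```text
clock: 27.72
eef_pos: [0.5051, -0.3762, 0.1247]
tool_rot: [0.669, 0.743, -0.0, -0.001]
ft_force: [0.4, 0.8, 1.4]
grip_width: 0.0723
grasp_force: 0.0
```

Emit:
move_arm --pt "0 0 0 0 0 0 0" --pt "0 0 0 0 0 0 0" --pt "0 0 0 0 0 0 0" --pt "0 0 0 0 0 0 0" --pt "0 0 0 0 0 0 0" --pt "0 0 0 0 0 0 0"

```text
clock: 28.22
eef_pos: [0.506, -0.3775, 0.1267]
tool_rot: [0.669, 0.743, 0.0, 0.001]
ft_force: [-0.2, 0.1, 6.6]
grip_width: 0.0232
grasp_force: 52.1
```

Run:
```python
from h import *
go([.5055,-.3765,.124],6);o=bot.get_obs();print(o["ft_force"],o["ft_torque"],o["joint_pos"])
```

```text
tcp [ 0.506  -0.3775  0.1267] d [ 1.1 -0.4  2.7] yaw_y 6.0 zax [ 0.0021 -0.0019 -1.    ] clock 28.2167
turn about tool z: 0.0
[-0.20185148  0.12585857  6.5730126 ] [ 0.10907273  0.33456241 -0.01669171] [-6.40910386e-01  5.61322085e-01  1.89605764e-01  1.19627466e+00
 -2.38667461e-04  8.25099971e-01]
```

Emit:
move_arm --pt "0 0 0 -10 0 0 0" --pt "0 0 0 -25 0 0 0" --pt "0 0 0 -30 0 0 0" --pt "0 0 0 -30 0 0 0" --pt "0 0 0 -25 0 0 0" --pt "0 0 0 -15 0 0 0" --pt "0 0 0 0 0 0 0" --pt "0 0 0 0 0 0 0"

```text
clock: 28.88
eef_pos: [0.5057, -0.3772, 0.2606]
tool_rot: [0.669, 0.743, 0.0, 0.001]
ft_force: [-0.3, 0.2, -1.8]
grip_width: 0.0233
grasp_force: 51.5
```

Run:
```python
from h import *
c=bot.calibration('wrist');w=bot.camera('wrist');cv2.imwrite('pics/w9.png',w)
p,r=tool();go([.62,-.13,.25],6);print(bot.get_obs()["ft_force"])
u=proj(c,p+r.apply([[0,0,.117]]));print(u)
x,y=u[0].astype(int);x0=max(0,x-80);y0=max(0,y-60)
cv2.imwrite("pics/w9c.png",np.clip(cv2.resize(w[y0:y0+180,x0:x0+160],None,fx=3.3,fy=3.3,interpolation=2).astype(float)*2,0,255).astype(np.uint8));print(x0,y0)
```

```text
tcp [ 0.5051 -0.3767  0.259 ] d [233.3 140.1   9.1] yaw_y 6.01 zax [-9.e-04  8.e-04 -1.e+00] clock 28.9333
turn about tool z: 0.01
[ 0.95282882  0.12258139 -1.97745401]
[[250.93320818 191.61806139]]
170 131
```

View pics/w9c.png

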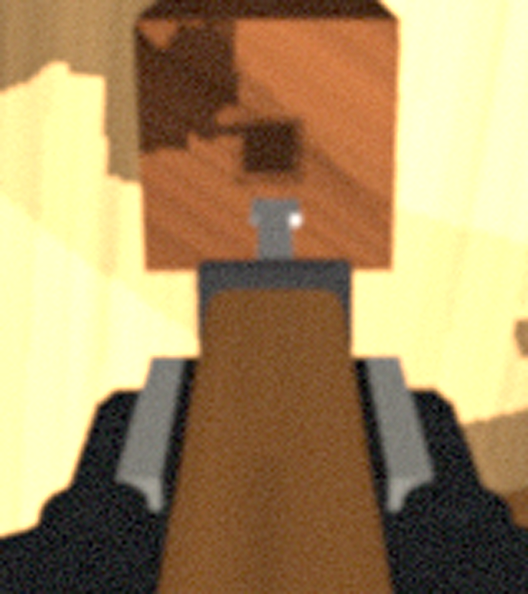

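The blade (wide edge at crop (252–300, 200), shaft narrower) lies along the tool's y. I'll move above the selector, then turn half round so the last joint has room for the quarter turn.

Emit:
move_arm --pt "0 17 10 0 0 0 0" --pt "0 34 20 0 0 0 0" --pt "0 34 20 0 0 0 0" --pt "0 34 20 0 0 0 0" --pt "0 34 20 0 0 0 0" --pt "0 34 20 0 0 0 0" --pt "0 34 20 0 0 0 0" --pt "0 17 9 0 0 0 0" --pt "0 0 0 0 0 0 0" --pt "0 0 0 0 0 0 -6"

```text
clock: 29.77
eef_pos: [0.6181, -0.1238, 0.2571]
tool_rot: [0.627, 0.779, -0.001, -0.002]
ft_force: [0.4, -1.1, -0.9]
grip_width: 0.0235
grasp_force: 51.5
```

Emit:
move_arm --pt "0 0 0 0 0 0 -7" --pt "0 0 0 0 0 0 -7" --pt "0 0 0 0 0 0 -7" --pt "0 0 0 0 0 0 -7" --pt "0 0 0 0 0 0 -7" --pt "0 0 0 0 0 0 -7" --pt "0 0 0 0 0 0 -7" --pt "0 0 0 0 0 0 -7" --pt "0 0 0 0 0 0 -7" --pt "0 0 0 0 0 0 -7"

```text
clock: 30.6
eef_pos: [0.6174, -0.1264, 0.2575]
tool_rot: [0.067, 0.998, 0.0, -0.002]
ft_force: [0.8, 0.2, -0.7]
grip_width: 0.0232
grasp_force: 51.4
```

Emit:
move_arm --pt "0 0 0 0 0 0 -7" --pt "0 0 0 0 0 0 -7" --pt "0 0 0 0 0 0 -7" --pt "0 0 0 0 0 0 -7" --pt "0 0 0 0 0 0 -7" --pt "0 0 0 0 0 0 -7" --pt "0 0 0 0 0 0 -7" --pt "0 0 0 0 0 0 -7" --pt "0 0 0 0 0 0 -7" --pt "0 0 0 0 0 0 -7"

```text
clock: 31.43
eef_pos: [0.6174, -0.1264, 0.2575]
tool_rot: [-0.517, 0.856, 0.001, -0.002]
ft_force: [-0.1, 0.0, -2.0]
grip_width: 0.0237
grasp_force: 51.4
```

Emit:
move_arm --pt "0 0 0 0 0 0 -7" --pt "0 0 0 0 0 0 -7" --pt "0 0 0 0 0 0 -7" --pt "0 0 0 0 0 0 -7" --pt "0 0 0 0 0 0 0" --pt "0 0 0 0 0 0 0"

```text
clock: 31.93
eef_pos: [0.6178, -0.1263, 0.2581]
tool_rot: [-0.706, 0.708, 0.001, -0.001]
ft_force: [-0.5, 0.3, -1.3]
grip_width: 0.0232
grasp_force: 51.5
```

Run:
```python
from h import *
c=bot.calibration('wrist');w=bot.camera('wrist');cv2.imwrite('pics/w10.png',w)
p,r=tool();go([.619,-.126,.25],180);print(bot.get_obs()["joint_pos"],c["position"])
print("tip px",proj(c,p+r.apply([[0,0,.117]])))
cv2.imwrite("pics/w10c.png",np.clip(cv2.resize(w[110:290,160:350],None,fx=3.3,fy=3.3,interpolation=2).astype(float)*1.7,0,255).astype(np.uint8))
```

```text
tcp [ 0.6179 -0.1261  0.2585] d [-0.1 -1.1  8.5] yaw_y 179.8 zax [-2.6e-03  4.0e-04 -1.0e+00] clock 31.9833
turn about tool z: -0.2
[-2.01311786e-01  5.09384529e-01  4.48135750e-01  1.51212348e+00
 -1.39255469e-04 -1.76866024e+00] [ 0.61855982 -0.20180656  0.39202802]
tip px [[253.50825165 192.05606338]]
```

View pics/w10c.png

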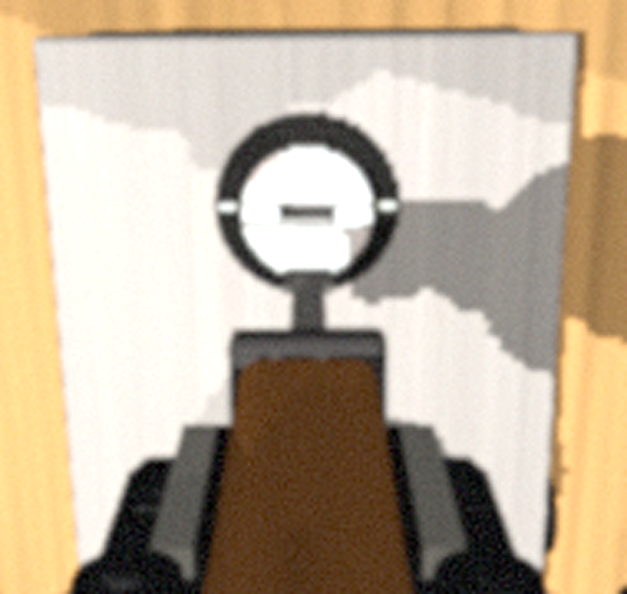

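Run:
```python
from h import *
c=bot.calibration('wrist');p,r=tool()
f=lambda q,z: ray(c,(q[0]/3.3+160-.35,q[1]/3.3+110-.35),z)
t=f((310,271),p[2]-.118);print("tip",t,"tcp",p)
for z in(.087,.083): s=f((306.5,212),z);print("slot",s,"tool d mm",r.inv().apply(s-t)[:2]*1000)
e=[f(q,.085) for q in((281,212),(333,212))];print(np.linalg.norm(e[0]-e[1]))
print("head",f((307.5,208),.087))
g=[f(q,.075) for q in((36,40),(580,34))];print("edge yaw",np.degrees(np.arctan2(*(g[1]-g[0])[1::-1])),np.linalg.norm(g[1]-g[0]))
```

```text
tip [ 0.61784582 -0.1258562   0.14050153] tcp [ 0.61794108 -0.126149    0.25850153]
slot [ 0.61867178 -0.12842229  0.087     ] tool d mm [ 2.58302017 -0.97138823]
slot [ 0.61867147 -0.12746253  0.083     ] tool d mm [ 1.6247439  -0.97798938]
0.015860881032080457
head [ 0.61836423 -0.12966303  0.087     ]
edge yaw -179.59839942597364 0.16248827353168716
```

Emit:
move_arm --pt "0 2.2 -0.9 0 0 0 0" --pt "0 0 0 20 0 0 0" --pt "0 0 0 15 0 0 0" --pt "0 0 0 7 0 0 0" --pt "0 0 0 0 0 0 0" --pt "0 0 0 0 0 0 0" --pt "0 0 0 0 0 0 0"

```text
clock: 32.57
eef_pos: [0.6201, -0.1281, 0.2189]
tool_rot: [-0.707, 0.707, -0.001, 0.0]
ft_force: [0.2, -0.4, -1.0]
grip_width: 0.0238
grasp_force: 51.5
```

Run:
```python
from h import *
c=bot.calibration('wrist');w=bot.camera('wrist');cv2.imwrite('pics/w11.png',w)
p,r=tool();go([.619,-.126,.25],180)
v=np.clip(cv2.resize(w[150:220,200:310],None,fx=7,fy=7,interpolation=2).astype(float)*1.5,0,255).astype(np.uint8)
cv2.imwrite("pics/w11c.png",v)
```

```text
tcp [ 0.6203 -0.1281  0.2192] d [ -2.1   1.2 -30.8] yaw_y 179.99 zax [ 2.2e-03 -4.0e-04 -1.0e+00] clock 32.6167
turn about tool z: -0.01
```

View pics/w11c.png

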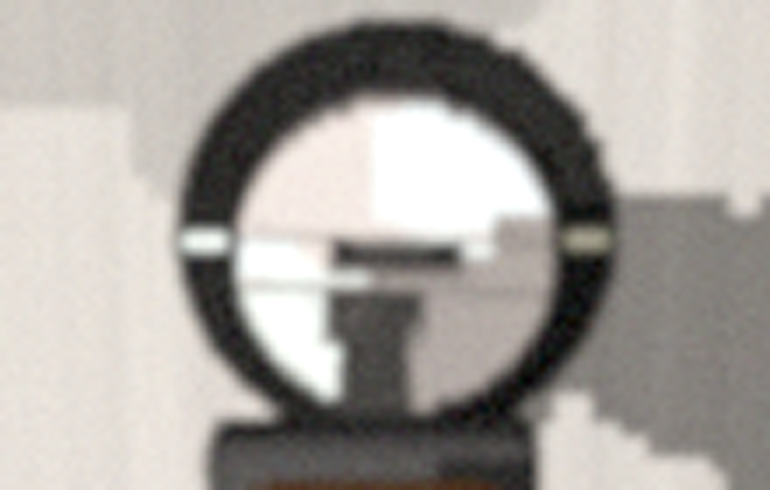

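Run:
```python
from h import *
c=bot.calibration('wrist');p,r=tool()
f=lambda q,z: ray(c,(q[0]/7+200-.43,q[1]/7+150-.43),z)
t=f((376,293),p[2]-.118);print("tip",t,"tcp",p)
s=f((396,261.5),.087);print("slot",s,"tool d mm",r.inv().apply(s-t)[:2]*1000)
e=[f(q,.087) for q in((396,239),(396,285))];print("flare",np.linalg.norm(e[0]-e[1]),r.inv().apply(f((396,250),.078)-t)*1000)
e=[f(q,.087) for q in((237,260),(556,260))];print("head dia",np.linalg.norm(e[0]-e[1]),r.inv().apply((e[0]+e[1])/2-t)*1000)
```

```text
tip [ 0.62096821 -0.12817773  0.10117968] tcp [ 0.62028017 -0.12807011  0.21917968]
slot [ 0.6184664  -0.12808418  0.087     ] tool d mm [-0.09938606  2.53300272]
flare 0.006026577675391377 [-1.09918652  2.62159075 23.17348899]
head dia 0.04020329051581217 [ 0.09617345  2.59050193 14.17406598]
```

Head diameter measures 40.2 mm, which is right. The tip needs +1.2 mm along tool x (blade half-thickness included) and +2.6 mm along tool y.

Emit:
move_arm --pt "0 1.2 2.6 0 0 0 0" --pt "0 0 0 5 0 0 0" --pt "0 0 0 3 0 0 0" --pt "0 0 0 0 0 0 0" --pt "0 0 0 0 0 0 0" --pt "0 0 0 0 0 0 0" --pt "0 0 0 0 0 0 0"

```text
clock: 33.2
eef_pos: [0.6171, -0.1291, 0.21]
tool_rot: [0.707, -0.707, 0.0, -0.0]
ft_force: [-0.4, 0.2, -1.2]
grip_width: 0.0235
grasp_force: 51.5
```

Run:
```python
from h import *
c=bot.calibration('wrist');w=bot.camera('wrist');cv2.imwrite('pics/w12.png',w)
p,r=tool();go([.619,-.126,.25],180);print(bot.get_obs()["ft_force"])
v=np.clip(cv2.resize(w[150:220,200:310],None,fx=7,fy=7,interpolation=2).astype(float)*1.5,0,255).astype(np.uint8)
cv2.imwrite("pics/w12c.png",v)
```

```text
tcp [ 0.6171 -0.1291  0.21  ] d [ -3.1  -1.9 -40. ] yaw_y -179.99 zax [ 3.e-04 -1.e-04 -1.e+00] clock 33.25
turn about tool z: 0.01
[ 0.47797166 -0.27397012 -0.67826668]
```

View pics/w12c.png

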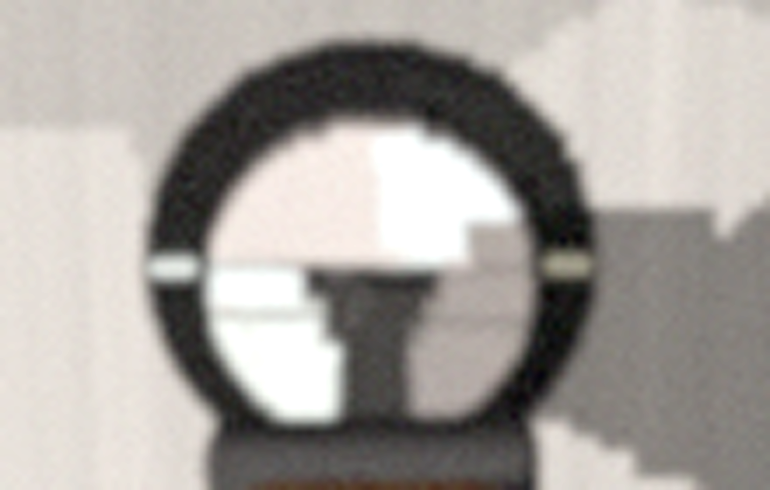

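Run:
```python
from h import *
c=bot.calibration('wrist');p,r=tool()
f=lambda q,z: ray(c,(q[0]/7+200-.43,q[1]/7+150-.43),z)
for tz in(.118,.116):
  t=f((376,293),p[2]-tz)
  for q,z in(((372,292),.087),((372,292),.0845)):
    print(tz,z,r.inv().apply(f(q,z)-t)*1000)
```

```text
0.118 0.087 [-1.36827165 -0.4848935   4.99472709]
0.118 0.0845 [-2.11576499 -0.48755605  7.49468889]
0.116 0.087 [-1.96725961 -0.48321641  6.99469548]
0.116 0.0845 [-2.71475295 -0.48587896  9.49465727]
```

Emit:
move_arm --pt "0 -0.6 -0.5 0 0 0 0" --pt "0 0 0 2 0 0 0" --pt "0 0 0 2 0 0 0" --pt "0 0 0 2 0 0 0" --pt "0 0 0 2 0 0 0" --pt "0 0 0 0 0 0 0" --pt "0 0 0 0 0 0 0"

```text
clock: 33.83
eef_pos: [0.6173, -0.1285, 0.2015]
tool_rot: [0.707, -0.707, -0.0, 0.0]
ft_force: [0.5, 0.5, -0.2]
grip_width: 0.0237
grasp_force: 51.5
```

Emit:
move_arm --pt "0 0 0 1 0 0 0" --pt "0 0 0 1 0 0 0" --pt "0 0 0 0 0 0 0" --pt "0 0 0 0 0 0 0"

```text
clock: 34.17
eef_pos: [0.6175, -0.1285, 0.1998]
tool_rot: [0.707, -0.707, -0.0, 0.0]
ft_force: [0.8, -1.1, -1.4]
grip_width: 0.0232
grasp_force: 51.5
```

Emit:
move_arm --pt "0 0 0 1 0 0 0" --pt "0 0 0 1 0 0 0" --pt "0 0 0 0 0 0 0" --pt "0 0 0 0 0 0 0"

```text
clock: 34.5
eef_pos: [0.6175, -0.1285, 0.1978]
tool_rot: [0.707, -0.707, -0.0, 0.0]
ft_force: [-0.2, 0.0, -1.5]
grip_width: 0.0236
grasp_force: 51.6
```

Emit:
move_arm --pt "0 0 0 1 0 0 0" --pt "0 0 0 0.5 0 0 0" --pt "0 0 0 0 0 0 0" --pt "0 0 0 0 0 0 0"

```text
clock: 34.83
eef_pos: [0.6176, -0.1285, 0.1975]
tool_rot: [0.707, -0.707, 0.0, -0.0]
ft_force: [-1.3, 0.9, 6.0]
grip_width: 0.0237
grasp_force: 52.3
```

Floor contact at the slot depth. Backing off 1 mm and turning clockwise.

Emit:
move_arm --pt "0 0 0 -1.2 0 0 0" --pt "0 0 0 0 0 0 6" --pt "0 0 0 0 0 0 6" --pt "0 0 0 0 0 0 6" --pt "0 0 0 0 0 0 6" --pt "0 0 0 0 0 0 6" --pt "0 0 0 0 0 0 6" --pt "0 0 0 0 0 0 6" --pt "0 0 0 0 0 0 6" --pt "0 0 0 0 0 0 6"

```text
clock: 35.67
eef_pos: [0.6173, -0.129, 0.1976]
tool_rot: [-0.307, 0.952, -0.0, -0.0]
ft_force: [-1.5, -1.5, 2.4]
grip_width: 0.0238
grasp_force: 52.1
```

Emit:
move_arm --pt "0 0 0 0 0 0 6" --pt "0 0 0 0 0 0 6" --pt "0 0 0 0 0 0 6" --pt "0 0 0 0 0 0 6" --pt "0 0 0 0 0 0 6" --pt "0 0 0 0 0 0 3" --pt "0 0 0 0 0 0 0"

```text
clock: 36.25
eef_pos: [0.6171, -0.1287, 0.1976]
tool_rot: [-0.026, 1.0, -0.0, -0.0]
ft_force: [-2.9, -0.8, 3.4]
grip_width: 0.0234
grasp_force: 52.1
```

Run:
```python
from h import *
o=bot.get_obs();print(o["ft_force"],o["ft_torque"],o["joint_pos"][5]);go([.6176,-.1285,.1985],90)
```

```text
[-2.89739834 -0.77261382  3.41738485] [-0.09499936  0.62854293  0.10296276] -0.256997353805184
tcp [ 0.6171 -0.1287  0.1976] d [-0.5  0.2 -0.9] yaw_y 92.96 zax [-8.e-04 -4.e-04 -1.e+00] clock 36.25
turn about tool z: 2.96
```

Emit:
move_arm --pt "0 0 0 0 0 0 4" --pt "0 0 0 0 0 0 4" --pt "0 0 0 0 0 0 3" --pt "0 0 0 0 0 0 0" --pt "0 0 0 0 0 0 0"

```text
clock: 36.67
eef_pos: [0.6171, -0.1286, 0.1976]
tool_rot: [0.069, 0.998, -0.0, -0.0]
ft_force: [-2.4, -0.5, 2.8]
grip_width: 0.0233
grasp_force: 52.1
```

Run:
```python
from h import *
o=bot.get_obs();print(o["ft_force"],o["ft_torque"],o["joint_pos"][5]);go([.6176,-.1285,.1985],90)
```

```text
[-2.4180583  -0.49964258  2.78366412] [-0.15150819  0.78527546  0.07001652] -0.06798490585871764
tcp [ 0.6171 -0.1286  0.1976] d [-0.5  0.2 -0.9] yaw_y 82.13 zax [-8.e-04 -3.e-04 -1.e+00] clock 36.6667
turn about tool z: -7.87
```

Emit:
move_arm --pt "0 0 0 0 0 0 3" --pt "0 0 0 0 0 0 0" --pt "0 0 0 0 0 0 0"

```text
clock: 36.92
eef_pos: [0.6171, -0.1286, 0.1976]
tool_rot: [0.095, 0.996, -0.0, -0.0]
ft_force: [-2.8, -0.8, 3.2]
grip_width: 0.0232
grasp_force: 52.2
```

Run:
```python
from h import *
o=bot.get_obs();print(o["ft_force"],o["ft_torque"],o["joint_pos"][5]);go([.6176,-.1285,.1985],90)
```

```text
[-2.78484232 -0.81450602  3.15050764] [-0.13109515  0.94078485  0.05727657] -0.015651683013510536
tcp [ 0.6171 -0.1286  0.1976] d [-0.4  0.2 -0.9] yaw_y 79.14 zax [-7.e-04 -2.e-04 -1.e+00] clock 36.9167
turn about tool z: -10.86
```

Emit:
move_arm --pt "0 0 0 0 0 0 3" --pt "0 0 0 0 0 0 2" --pt "0 0 0 0 0 0 0" --pt "0 0 0 0 0 0 0"

```text
clock: 37.25
eef_pos: [0.6172, -0.1286, 0.1976]
tool_rot: [0.138, 0.99, -0.0, -0.0]
ft_force: [-3.5, -0.1, 3.8]
grip_width: 0.0232
grasp_force: 52.2
```

Run:
```python
from h import *
o=bot.get_obs();print(o["ft_force"],o["ft_torque"],o["joint_pos"][5]);go([.6176,-.1285,.1985],90)
```

```text
[-3.46417639 -0.06012626  3.78666267] [-0.05033368  1.10657929  0.0488038 ] 0.07188371420458299
tcp [ 0.6172 -0.1286  0.1976] d [-0.4  0.2 -0.9] yaw_y 74.12 zax [-6.e-04 -1.e-04 -1.e+00] clock 37.25
turn about tool z: -15.88
```

Run:
```python
from h import *
w=bot.camera('wrist');t=bot.camera("top");s=bot.camera("side")
cv2.imwrite('pics/w13.png',w)
f=lambda i,s:np.clip(cv2.resize(i,s,interpolation=2).astype(float)*1.5,0,255).astype(np.uint8)
a=f(w[130:240,190:320],(650,550));b=f(s[125:175,225:275],(150,150));c=f(t[120:165,295:340],(150,150))
cv2.imwrite("pics/w13c.png",np.hstack([a,np.vstack([b,c,np.zeros((250,150,3),np.uint8)])]))
```

```text
(no output)
```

View pics/w13c.png

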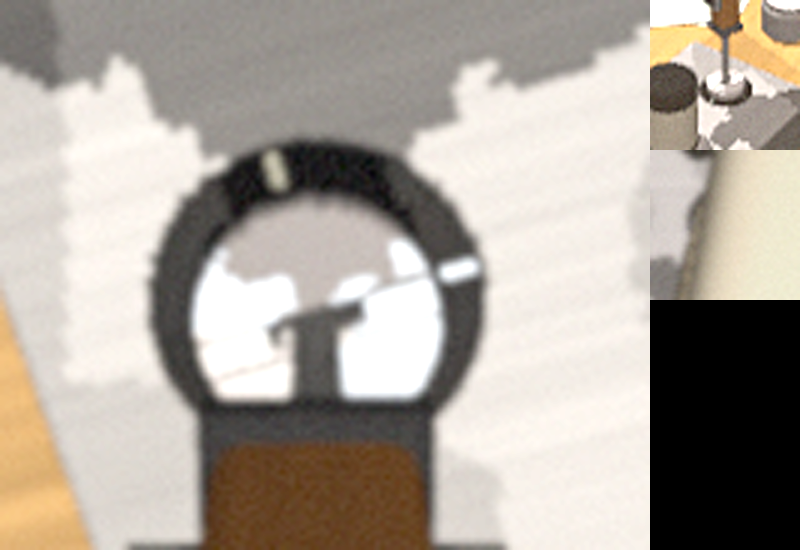

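The slot now points at the mark on the finisher's y axis (line from (275,325) to mark (460,268)), so it is at its stop. Ease the turn back, lift out, and head home.

Emit:
move_arm --pt "0 0 0 0 0 0 -5" --pt "0 0 0 0 0 0 -5" --pt "0 0 0 -5 0 0 0" --pt "0 0 0 -10 0 0 0" --pt "0 0 0 -20 0 0 0" --pt "0 0 0 -25 0 0 0" --pt "0 0 0 0 0 0 -6" --pt "0 0 0 0 0 0 -6" --pt "0 0 0 0 0 0 0" --pt "0 0 0 0 0 0 0"

```text
clock: 38.23
eef_pos: [0.618, -0.1283, 0.2579]
tool_rot: [-0.051, 0.999, 0.0, 0.001]
ft_force: [-0.4, 0.4, -1.6]
grip_width: 0.0233
grasp_force: 51.5
```

Run:
```python
from h import *
c=bot.calibration('wrist');p,r=tool();w=bot.camera("wrist");cv2.imwrite("pics/w14.png",w)
go([.506,-.3767,.2605],96);print(bot.get_obs()["ft_force"],bot.get_obs()["ft_torque"])
cp=r.inv().apply(c["position"]-p);cr=r.inv()*R.from_quat(c["orientation"])
m=lambda pos,yaw:(np.array(pos),R.from_matrix(np.c_[[-np.sin(yaw),np.cos(yaw),0],[np.cos(yaw),np.sin(yaw),0],[0,0,-1]]))
P,Q=m([.5055,-.377,.2598],np.radians(6));k=dict(c,position=P+Q.apply(cp),orientation=(Q*cr).as_quat())
f=lambda q,z: ray(k,(q[0]/3.3+170-.35,q[1]/3.3+131-.35),z)
print("hole",f((272,147),.085),"tip",f((276,200),.2598-.119))
S=[f(q,.085) for q in((137,18),(397,18),(391,268),(147,268))];print("stand",np.mean(S,0),[np.linalg.norm(S[i]-S[i-1]).round(4) for i in range(4)])
```

```text
tcp [ 0.6178 -0.1284  0.2575] d [ 136.4 -235.7   -3.1] yaw_y 95.83 zax [ 3.e-04  3.e-04 -1.e+00] clock 38.2833
turn about tool z: -0.17
[ 0.65041622 -0.57986635 -1.65460294] [ 0.00114383 -0.00190411 -0.00941828]
hole [ 0.50518633 -0.37707     0.085     ] tip [ 0.50634413 -0.37724114  0.1408    ]
stand [ 0.50400546 -0.37741727  0.085     ] [np.float64(0.0786), np.float64(0.0767), np.float64(0.0786), np.float64(0.0776)]
```

Emit:
move_arm --pt "0 9 -15 0 0 0 0" --pt "0 17 -29.5 0 0 0 0" --pt "0 17 -29.5 0 0 0 0" --pt "0 17 -29.5 0 0 0 0" --pt "0 17 -29.5 0 0 0 0" --pt "0 17 -29.5 0 0 0 0" --pt "0 17 -29.5 0 0 0 0" --pt "0 17 -29.5 0 0 0 0" --pt "0 8 -14.5 0 0 0 0" --pt "0 0 0 0 0 0 0"

```text
clock: 39.12
eef_pos: [0.5048, -0.3813, 0.2569]
tool_rot: [-0.048, 0.999, -0.0, -0.001]
ft_force: [0.6, -0.1, -1.3]
grip_width: 0.0233
grasp_force: 51.5
```

Emit:
move_arm --pt "0 0 0 0 0 0 0" --pt "0 0 0 0 0 0 0" --pt "0 0 0 0 0 0 0"

```text
clock: 39.37
eef_pos: [0.5076, -0.3763, 0.2575]
tool_rot: [-0.053, 0.999, 0.0, 0.0]
ft_force: [0.1, 0.5, -1.3]
grip_width: 0.0233
grasp_force: 51.5
```

Run:
```python
from h import *
c=bot.calibration('wrist');p,r=tool();w=bot.camera("wrist");cv2.imwrite("pics/w15.png",w)
go([.506,-.377,.126],96)
# dark hole pixels near expected place
u=proj(c,[[.505,-.377,.085]])[0];print("exp hole px",u)
g=cv2.cvtColor(w,6);x,y=u.round().astype(int);print(g[y-16:y+22:2,x-20:x+22:2])
```

```text
tcp [ 0.5076 -0.3762  0.2575] d [  1.7  -0.7 131.5] yaw_y 96.08 zax [-0.e+00  4.e-04 -1.e+00] clock 39.4167
turn about tool z: 0.08
exp hole px [251.8278309  173.15315357]
[[67 64 68 66 68 68 64 65 69 69 64 57 43 32 24 32 28 50 56 51 59]
 [63 65 70 68 66 65 63 68 67 62 62 43 35 30 33 32 32 55 53 56 61]
 [68 67 69 69 69 58 63 69 64 64 60 38 35 25 33 24 36 53 55 60 62]
 [67 71 65 67 54 50 56 54 54 49 54 45 43 38 40 34 33 57 57 61 61]
 [68 71 65 63 53 49 37 35 35 35 39 42 32 42 52 52 53 57 62 66 62]
 [71 68 68 65 57 53 31 26 23 22 20 22 17 32 47 52 54 64 59 62 59]
 [68 69 67 63 54 50 27 23 22 22 27 19 26 34 46 53 61 65 62 63 60]
 [69 67 62 68 58 51 31 25 28 15 22 21 27 27 47 57 65 66 63 61 68]
 [65 66 69 69 56 45 21 21 13 15 21 23 21 28 42 57 62 64 64 65 70]
 [64 65 70 67 55 48 28 26 22 26 24 26 24 25 49 59 62 64 63 67 71]
 [62 73 70 66 56 46 30 25 27 18 28 27 19 31 49 59 60 63 71 75 74]
 [69 67 67 63 57 46 36 23 28 32 23 19 29 31 49 58 65 69 75 72 75]
 [70 65 65 65 60 46 46 40 42 38 37 39 39 47 46 62 73 74 73 72 72]
 [67 66 62 68 60 51 50 49 50 42 45 47 59 54 56 64 72 74 75 72 73]
 [66 64 64 64 63 58 58 60 58 56 58 60 59 64 68 71 78 69 72 74 72]
 [67 65 72 69 67 64 62 56 56 58 61 64 65 70 71 71 75 74 73 74 72]
 [65 65 66 63 60 60 62 58 56 64 60 69 72 71 74 76 71 75 76 75 74]
 [66 69 66 65 64 58 58 52 60 67 62 67 66 69 70 73 74 73 70 76 78]
 [68 65 62 60 60 57 52 58 60 63 64 60 63 59 71 77 76 73 76 77 77]]
```

Emit:
move_arm --pt "0 1.7 -1 0 0 0 0" --pt "0 0 0 25 0 0 0" --pt "0 0 0 20 0 0 0" --pt "0 0 0 10 0 0 0" --pt "0 0 0 10 0 0 0" --pt "0 0 0 10 0 0 0" --pt "0 0 0 0 0 0 0"

```text
clock: 40.0
eef_pos: [0.5048, -0.3778, 0.1805]
tool_rot: [-0.053, 0.999, 0.001, -0.001]
ft_force: [-0.1, 0.2, -1.8]
grip_width: 0.0235
grasp_force: 51.5
```

Emit:
move_arm --pt "0 0 0 10 0 0 0" --pt "0 0 0 10 0 0 0" --pt "0 0 0 10 0 0 0" --pt "0 0 0 10 0 0 0" --pt "0 0 0 6 0 0 0" --pt "0 0 0 0 0 0 0" --pt "0 0 0 0 0 0 0"

```text
clock: 40.58
eef_pos: [0.505, -0.3784, 0.1359]
tool_rot: [-0.052, 0.999, 0.0, -0.0]
ft_force: [0.2, 0.3, -1.6]
grip_width: 0.0233
grasp_force: 51.5
```

Emit:
move_arm --pt "0 0 0 5 0 0 0" --pt "0 0 0 3 0 0 0" --pt "0 0 0 0 0 0 0" --pt "0 0 0 0 0 0 0"

```text
clock: 40.92
eef_pos: [0.5053, -0.3786, 0.1285]
tool_rot: [-0.052, 0.999, 0.0, -0.0]
ft_force: [0.7, 0.1, -0.4]
grip_width: 0.0235
grasp_force: 51.5
```

Emit:
move_arm --pt "0 0 0 1 0 0 0" --pt "0 0 0 0 0 0 0" --pt "0 0 0 0 0 0 0"

```text
clock: 41.17
eef_pos: [0.5054, -0.3787, 0.1278]
tool_rot: [-0.052, 0.999, -0.0, 0.0]
ft_force: [-0.8, 0.9, -0.7]
grip_width: 0.0235
grasp_force: 51.5
```

Emit:
move_arm --pt "0 0 0 1 0 0 0" --pt "0 0 0 0.5 0 0 0" --pt "0 0 0 0 0 0 0" --pt "0 0 0 0 0 0 0"

```text
clock: 41.5
eef_pos: [0.5055, -0.3787, 0.1267]
tool_rot: [-0.052, 0.999, -0.0, 0.0]
ft_force: [-0.7, -0.4, 2.9]
grip_width: 0.0233
grasp_force: 52.2
```

Emit:
move_arm --pt "0.2 0 0 0 0 0 0" --pt "0.6 0 0 0 0 0 0" --pt "0.85 0 0 0 0 0 0" --pt "0.85 0 0 0 0 0 0" --pt "0.85 0 0 0 0 0 0" --pt "0.85 0 0 0 0 0 0"

```text
clock: 42.0
eef_pos: [0.5053, -0.3786, 0.1258]
tool_rot: [-0.052, 0.999, 0.0, -0.0]
ft_force: [-0.5, 0.3, 0.7]
grip_width: 0.073
grasp_force: 0.0
```

Emit:
move_arm --pt "0.85 0 0 -20 0 0 0" --pt "0.85 0 0 -40 0 0 0" --pt "0.85 0 0 -40 0 0 0" --pt "0.85 0 0 -40 0 0 0" --pt "0.85 0 0 -30 0 0 0" --pt "0.85 0 0 0 0 0 0" --pt "0.85 0 0 0 0 0 0"

```text
clock: 42.58
eef_pos: [0.5064, -0.3793, 0.299]
tool_rot: [-0.052, 0.999, -0.002, 0.002]
ft_force: [0.4, -0.0, -1.6]
grip_width: 0.0728
grasp_force: 0.0
```

```bash
python3 - <<'E'
from h import *
c=bot.calibration('wrist');w=bot.camera("wrist");cv2.imwrite("pics/w16.png",w)
for q in("driver","stand"):
  for d in bot.outline_of(q,'wrist')[:1]: print(q,d["conf"],d["rect"])
print("pred handle top",proj(c,[[.5054,-.3777,.18]]),"shoulder",proj(c,[[.5054,-.3777,.093]]))
E
python3 look.py top8.png
python3 - <<'E'
from h import *
a=cv2.imread("pics/top7.png")
b=bot.camera("side");cv2.imwrite("pics/side9.png",b)
for d in bot.outline_of("driver","side")[:2]+bot.outline_of("stand","side")[:1]: print(d["conf"],d["rect"])
c=bot.calibration("side");print(proj(c,[[.505,-.376,.18],[.505,-.376,.093]]))
E
```

```text
driver 0.73 [242.5, 155.1, 29.4, 52.4]
stand 0.56 [216.6, 120.6, 74.4, 80.4]
pred handle top [[254.99683744 189.38319396]] shoulder [[254.78216539 166.95565959]]
[192 125  27  31 552] [204.7 139.2] [array([0.6245, 0.1561]), array([0.6023, 0.1447])]
[231 125  23  30 514] [241.8 138.7] [array([0.6243, 0.0614]), array([0.6021, 0.0574])]
[267 125  24  29 481] [278.6 137.9] [array([ 0.6249, -0.0328]), array([ 0.6026, -0.0295])]
[ 97 183  30  22 438] [110.3 193.4] [array([0.4881, 0.3916]), array([0.4765, 0.3618])]
[129 184  27  22 415] [141.9 194.5] [array([0.4841, 0.3126]), array([0.4728, 0.289 ])]
[395 241  23  30 325] [402.6 252.3] [array([ 0.3327, -0.3285]), array([ 0.3332, -0.3022])]
42.7833 [ 0.50468907 -0.37812768  0.29387475] [-0.39038489  0.19392312  0.7311947 ]
0.46 [312.9, 102.3, 13.7, 27.0]
0.67 [302.0, 119.8, 29.2, 38.0]
[[320.96666272 103.56581584]
 [317.95039315 125.25023415]]
```

Run:
```python
import cv2
for n in("top0","top8"):
    g=cv2.cvtColor(cv2.imread(f"pics/{n}.png"),6);print(n);print(g[132:149,308:328:1])
```

```text
top0
[[144 135 120 102  94  96 103 115 128 135 126 113 109 103 107 118 132 144
  147 151]
 [137 115  96  87  97 118 134 142 149 154 150 141 134 124 116 105 116 130
  143 150]
 [120  97  80  96 123 146 159 159 159 160 163 161 157 152 141 121 102 112
  129 145]
 [103  83  93 122 146 162 166 163 155 158 163 168 166 165 158 140 117  98
  116 135]
 [ 84  88 116 144 161 168 170 161 147 148 157 163 169 169 167 157 135 108
   98 121]
 [ 75  94 134 158 168 169 169 158 139 131 142 162 171 170 171 165 152 119
   96 109]
 [ 79 110 144 163 169 170 168 158 137 118 135 159 171 171 171 167 158 133
   96  99]
 [ 83 117 149 166 171 170 168 160 135 115 132 159 170 170 171 170 162 142
  104  93]
 [ 87 117 150 166 171 170 168 158 139 119 132 158 170 172 172 171 166 147
  109  87]
 [ 92 117 149 166 169 170 170 159 141 122 135 159 170 171 172 169 166 144
  109  90]
 [ 87 106 140 161 170 171 170 161 145 128 137 160 169 172 170 169 160 133
   99  81]
 [ 70  89 126 153 168 172 169 163 150 142 143 161 169 170 170 165 151 121
   89  83]
 [ 64  72 107 144 161 168 171 168 161 153 159 165 170 170 168 158 136 101
 
[... 1101 characters left out ...]
 152 131
   98  84]
 [ 93 110 139 157 161 154 148 142 139 141 138 142 149 156 162 158 151 131
   95  84]
 [ 88 102 132 152 162 161 162 163 164 165 164 165 168 170 169 163 155 128
   94  86]
 [ 76  93 126 150 165 170 170 170 174 173 175 174 173 174 173 164 152 122
   91  84]
 [ 66  76 107 138 161 171 173 172 175 174 175 175 175 173 170 161 138 106
   80  88]
 [ 73  65  87 119 148 161 171 171 172 175 174 174 173 170 164 145 115  87
   74 101]
 [ 84  66  70  95 121 145 160 166 168 170 169 171 164 156 141 119  89  72
   84 115]
 [103  73  63  69  90 115 132 148 152 153 153 152 145 130 109  87  69  78
  103 133]
 [121  90  69  62  68  80  95 107 119 121 122 119 111  94  79  67  75  96
  123 145]]
```

The slot now lies horizontal in the top view, so it is along the finisher's y. The screwdriver is home and the jars are unchanged. Handing in.

```bash
python3 -c "
from workcell import bot
print(bot.job_done())"
```

```text
the job is handed in; nothing more can be done
None
```

The job is handed in, with no verdict returned: three charged jars stand on the pads, two empty ones are in the tray, the selector is turned to its stop, and the screwdriver is back in its stand.

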